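# Make up two lamp kits

### The job

Make up the two lamp kits: the blue tray gets the pine block, the battery and the amber bulb; the yellow tray gets the white foam piece and the green bulb, and no battery. Lay the block and the foam piece lengthwise flat in the middle compartments and stand the battery upright in the small square well; only when these three are in their trays bring the glass bulbs, and set each gently, cap down, into the round pocket of its tray. Leave the glue bottle and the roll of tape where they are.

Things in the scene. Friction and masses are not known exactly. Their poses are not given: they have to be found in the camera images.
- blue_tray: blue tray, fixed, 196 (x) x 66 mm, origin centre of underside; floor 4 mm thick, heights from underside. +x end: block 26 mm high, round pocket 30 mm across, 22 deep, centre x=+72; seated globe centre at z=45. Middle: compartment 106 x 60 mm inside, centre x=-7, side lips 10 high. -x end: square battery well 32 x 30 mm inside, centre x=-79, walls 18 high. All on y=0
- yellow_tray: yellow tray, fixed, 196 (x) x 66 mm, origin centre of underside; floor 4 mm thick, heights from underside. +x end: block 26 mm high, round pocket 30 mm across, 22 deep, centre x=+72; seated globe centre at z=45. Middle: compartment 106 x 60 mm inside, centre x=-7, side lips 10 high. -x end: square battery well 32 x 30 mm inside, centre x=-79, walls 18 high. All on y=0
- amber_bulb: amber (orange) glass globe bulb, fragile, 40 g; globe 48 mm across, origin at its centre, z up; brass cap below, 15 mm across, reaching 38 mm under the origin. Starts upright, cap down, in a fixed square pine stand (50 x 50 mm, 26 high) with a pocket like the trays': origin 45 mm above the table
- green_bulb: green glass globe bulb, fragile, 40 g; globe 48 mm across, origin at its centre, z up; brass cap below, 15 mm across, reaching 38 mm under the origin. Starts upright, cap down, in a fixed square pine stand (50 x 50 mm, 26 high) with a pocket like the trays': origin 45 mm above the table
- pine_block: sawn pine block lying flat, 22 (x) x 75 (y, its length) x 18 mm high, origin at the centre of its underside; grasp across the 22 mm side
- foam_piece: white wavy polystyrene piece lying flat, 35 (x) x 84 (y, its length) x 26 mm high, origin at the centre of its underside; grasp across the 35 mm side at mid-length (it collides as a plain block)
- battery: red and white round battery standing upright, 15 mm across, 50 mm high, origin at the centre of its foot, z up
- glue_bottle: bystander: white glue bottle with a red tip, 42 mm across, 130 mm high, standing; origin at the centre of its foot
- masking_tape: bystander: black roll of tape lying flat, 62 mm across, 19 mm high; origin at the centre of its underside
There are look-alikes about, which are no part of the job. Of the things like the green_bulb, leave any that is pink or purple; of the rest the smaller one is meant.

How it is judged:
By the outcome, as a careful person would: the job done as asked, in the order asked, and still so for the second after the job is handed in, with the robot touching nothing.
It also fails if it takes over 141 s, if anything falls off the work surface, if the arm or the gripper's body presses on something with over 40 N, if the wrist force passes 120 N, or if a joint passes its speed limit or range.

### The arm

A 6-joint arm with a two-finger parallel gripper is mounted at the origin on a cart in front of the work surface, level with it; the furniture and walls round the work are solid. World frame = base frame: x ahead of the robot, y to its left, z up, the work surface at z = 0. Lengths are in m, angles in rad, forces in N, time in s.
With the tool pointing down it reaches from about 0.3 to 0.775 m from the base axis. Payload 14.6 kg.
Tool frame: the origin (TCP) lies between the finger pads; the fingertips stand 8 mm ahead of it and the grasp point (between the pads) lies 11 mm behind it; z points along the fingers, y is the line along which they close (so a half turn about z gives the same grasp; the last joint's range is limited). The gripper opens to 94 mm and grips with 3 to 60 N. Pads are 16 mm wide; open, the fingers measure 119 mm over their backs; the gripper's body (75 mm by 177 mm) begins 78 mm behind the grasp point.
Start: joints at [1.084, 0.3, 1.521, -0, 1.321, -0.067], TCP at [0.224, 0.502, 0.213] pointing down, gripper open.
Joint ranges: [-3.03, 3.03], [-0.79, 2.21], [0.23, 2.52], [-1.04, 4.18], [0, 3.07], [-2.55, 2.55]. Speed limits (rad/s): [2.22, 2.22, 2.57, 3.14, 3.14, 3.14].

### API

Orientations are given as a unit quaternion [x, y, z, w].
In Python, from station import env, imaging gives the robot as it stands.
- The arm moves only by the tool apply_moves, never from a script. Its argument "plan" is a list of rows, each a list of 3 entries, a list of its own where there are three numbers: the shift along the tool's x, y, z scaled (see below), then the turn, a rotation vector about the tool's x, y, z scaled (see below), then the closure, from 0 (fully open) to 1 (shut). In form: [[[x, y, z], [wx, wy, wz], claw], ...]. A call has 1 to 12 rows; each row shifts and turns the commanded pose from where the row before left it, along the tool's axes as they then stand; what a row does not reach is not made up. The controller multiplies each number of a shift by 0.3 m and each number of a turn by 45 degrees. A row lasts 1/10 s, in which the tool goes at most 50 mm and 8.59 degrees, less where a joint would pass 70% of its speed; a pose out of reach is approached as far as the arm can. A call with a number of a shift or a turn outside -1 to 1 is refused whole. A call with a gripper value outside its range is refused whole. The fingers move at their own pace and stop on an object; the grip force is fixed at half the most. Time passes only in rows, so rows that do not move let the fingers close. It gives the time, the measured TCP pose, the force, the opening and the grip force at its end, in the units of the state.
- env.read_state(): the state, without advancing time (a new reading comes with each control period).
- imaging.camera(name): name is "scene" or "top"; returns (picture, depth): 420x560x3 uint8, red, green, blue; 420x560 float32, m along the optical axis (not along the pixel's ray), 0 where there is no reading.
- imaging.camera_params(name): a dict with "mtx" (3x3 intrinsics, pixels), "position" and "orientation" of the camera in the world. Camera axes: x right, y up, looking along -z (the intrinsics and any distortion apply to the point x, -y, -z); pixel columns grow to the right and rows downward; lengths in m; the calibration is good to about 2 mm. A picture is of the moment at which its call begins. camera_params takes no time and is no camera call.
- env.hand_in(): hands the job in; it is judged then, once.
The state is a dict: "time_s": time; "joints": joint angles; "qd": joint speeds; "joint_efforts": joint torques, N m; "ee_pos": TCP position; "tool_rot": TCP orientation; "ft_force": force on the tool from outside, world axes, zero at the start; "wrist_torque": the same for the moment, N m; "width": finger opening in m; "grasp_force": force on a finger pad.
Only numpy, scipy, OpenCV 4.12 (cv2) and the standard library are available. Lean on these libraries where they do the work, as an engineer would, in place of code of your own. Each camera call takes 0.05 s, during which the arm holds its last target. There are 200 camera calls.

## Working session

There is one attempt and no reset: what is moved stays moved. The work goes in short steps, Python scripts to look and compute and a tool call to move; the robot and the scene stay as the last step left them, time stands still between calls to the robot, and variables do not carry over. Pictures are saved under pics/ and viewed, at most 14 in all, crops included, and the job is handed in when it is done.

Besides the shell and the picture viewer there is one more tool, called after "Request:" by a JSON object that holds its "name" and its "arguments". apply_moves: Moves the arm, as the interface text tells. Its arguments: {"type":"object","properties":{"plan":{"type":"array"}},"required":["plan"]}

```bash
ls; mkdir -p pics
cat > h.py <<'E'
import numpy as np, cv2
from scipy.spatial.transform import Rotation as R
from station import env, imaging
def shot(n):
    p,d=imaging.camera(n); c=imaging.camera_params(n); return p,d,c
def world(d,c,us,vs):
    "world points of pixels us (cols), vs (rows)"
    us=np.asarray(us);vs=np.asarray(vs)
    K=np.array(c['mtx']); z=d[vs,us]
    q=np.stack([(us-K[0,2])/K[0,0]*z,-(vs-K[1,2])/K[1,1]*z,-z],-1)
    return q@R.from_quat(c['orientation']).as_matrix().T+np.array(c['position'])
E
python3 - <<'E'
from h import *
for n in('top','scene'):
    p,d,c=shot(n); cv2.imwrite(f'pics/{n}0.png',p[...,::-1]); np.savez(f'pics/{n}0.npz',p=p,d=d); print(n,c)
print(env.read_state())
E
```

```text
pics
top {'mtx': array([[443.43111062,   0.        , 278.49187182],
       [  0.        , 443.43111062, 215.57580967],
       [  0.        ,   0.        ,   1.        ]]), 'position': array([0.47355402, 0.04827614, 1.2052342 ]), 'orientation': array([ 0.05870773, -0.04734813, -0.70337227,  0.70680903])}
scene {'mtx': array([[408.96225176,   0.        , 278.27115204],
       [  0.        , 408.96225176, 206.82810798],
       [  0.        ,   0.        ,   1.        ]]), 'position': array([-0.22606579, -0.49130303,  0.49272067]), 'orientation': array([ 0.49338006, -0.26622707, -0.4056765 ,  0.72189046])}
{'time_s': 0.1, 'joints': array([ 1.08437751e+00,  3.00419387e-01,  1.52149018e+00,  4.46226576e-05,
        1.32069582e+00, -6.66083726e-02]), 'qd': array([ 0.00218526, -0.00079939, -0.0012744 , -0.00012456, -0.00049122,
        0.0001031 ]), 'joint_efforts': array([ 2.23722054e-03, -5.32651806e+01, -3.53275144e+01,  7.10355537e-02,
        2.35978479e-02, -9.18530054e-05]), 'ee_pos': array([0.22406922, 0.50205327, 0.21295315]), 'tool_rot': array([ 2.08372589e-01,  9.78049389e-01, -4.81226545e-04, -1.59031961e-04]), 'ft_force': array([-0.22245063, -0.13668089, -0.85810536]), 'wrist_torque': array([-0.0142211 , -0.02358834,  0.00402224]), 'grasp_force': 0.0, 'width': 0.09390844990977094}
```

View pics/top0.png

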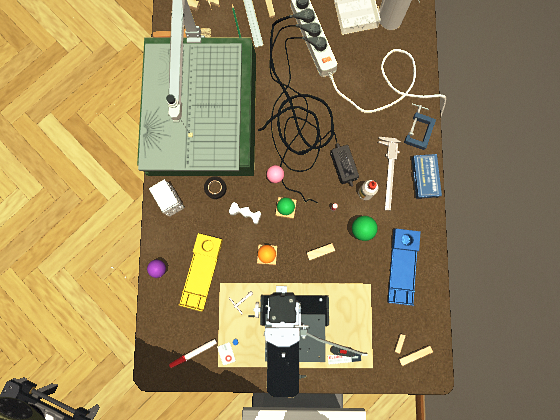

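View pics/scene0.png

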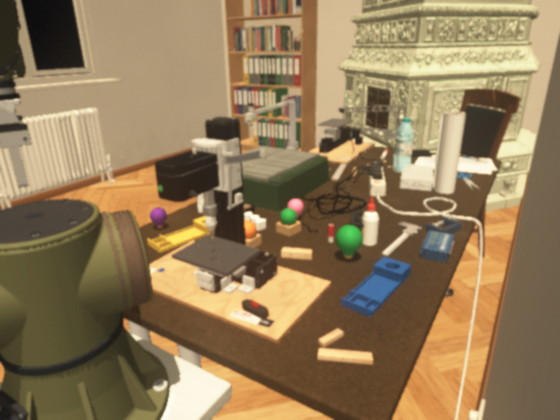

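The top view shows:
- Yellow tray (201,272) and blue tray (404,266).
- Amber bulb (267,254).
- Green balls: small one on a stand (286,207), large one (364,228).
- Pink ball (275,174) and purple ball (156,268).
- Foam piece (245,212).
- Pine candidates: (321,252), (400,343), (416,355).
- Battery candidate: (335,206).

Next I measure these.

Run:
```python
from h import *
c=imaging.camera_params('top'); f=np.load('pics/top0.npz'); d=f['d'];p=f['p']
K=np.array(c['mtx']);M=R.from_quat(c['orientation']).as_matrix()
def proj(P):
    q=(np.array(P)-c['position'])@M; return K[0,0]*q[0]/-q[2]+K[0,2], -K[1,1]*q[1]/-q[2]+K[1,2]
print('base',proj([0,0,0]),'tcp',proj([.224,.502,.213]))
names=dict(yellow=(201,272),blue=(404,266),amber=(267,254),green=(286,207),big=(364,228),pink=(275,174),purple=(156,268),foam=(245,212),p1=(321,252),p2=(400,343),p3=(416,355),bat=(335,206),tape=(215,187),glue=(370,186),dev=(285,310),dev2=(283,380),dev3=(310,335),redpen=(193,354),scrib=(240,300),white=(170,198))
for k,(u,v) in names.items(): print(k,(u,v),world(d,c,[u],[v])[0].round(3))
np.save('pics/w.npy',world(d,c,*np.meshgrid(np.arange(560),np.arange(420))))
a=cv2.resize(p[160:380,130:450],None,fx=2.5,fy=2.5,interpolation=cv2.INTER_CUBIC)[...,::-1]
cv2.imwrite('pics/crop1.png',a)
```

```text
base (np.float64(303.93985779441977), np.float64(472.42536470483327)) tcp (np.float64(73.51273980936622), np.float64(399.05635725778666))
yellow (201, 272) [0.501 0.276 0.005]
blue (404, 266) [ 0.52  -0.268  0.009]
amber (267, 254) [0.546 0.096 0.066]
green (286, 207) [0.668 0.048 0.067]
big (364, 228) [ 0.612 -0.15   0.086]
pink (275, 174) [0.758 0.077 0.059]
purple (156, 268) [0.509 0.382 0.06 ]
foam (245, 212) [0.661 0.158 0.028]
p1 (321, 252) [ 0.555 -0.046  0.022]
p2 (400, 343) [ 0.32 -0.25  0.01]
p3 (416, 355) [ 0.29 -0.29  0.01]
bat (335, 206) [ 0.674 -0.082  0.049]
tape (215, 187) [ 0.736  0.246 -0.001]
glue (370, 186) [ 0.715 -0.163  0.112]
dev (285, 310) [0.423 0.049 0.353]
dev2 (283, 380) [0.286 0.052 0.301]
dev3 (310, 335) [ 0.371 -0.001  0.295]
redpen (193, 354) [0.289 0.288 0.016]
scrib (240, 300) [0.428 0.167 0.024]
white (170, 198) [0.688 0.347 0.084]
```

View pics/crop1.png

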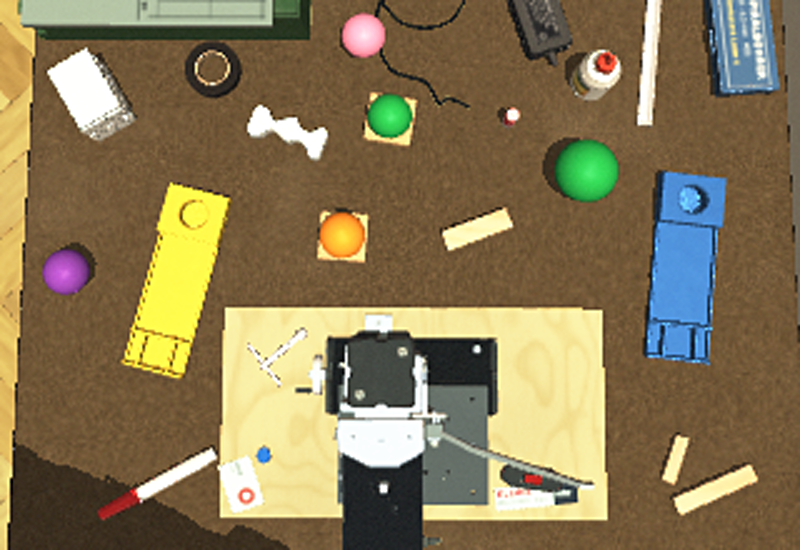

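Run:
```python
from h import *
f=np.load('pics/top0.npz');p=f['p'];d=f['d'];w=np.load('pics/w.npy')
# height map (max z) on a 3 cm grid
g={}
ok=d>0
X=w[ok]
ix=np.floor(X[:,0]/.04).astype(int);iy=np.floor(X[:,1]/.04).astype(int)
H=np.full((30,24),-9.)
for a,b,z in zip(ix,iy,X[:,2]):
    if 2<=a<26 and -12<=b<12: H[a,b+12]=max(H[a,b+12],z)
print('cm; cols y=',[round(4*(b-12)) for b in range(23,-1,-1)])
for a in range(25,1,-1): print(4*a,' '.join('%3d'%round(H[a,b]*100) if H[a,b]>-5 else '  .' for b in range(23,-1,-1)))
hsv=cv2.cvtColor(p,cv2.COLOR_RGB2HSV)
def obj(name,box,m,zr):
    u0,u1,v0,v1=box; s=np.zeros(d.shape,bool); s[v0:v1,u0:u1]=1
    s&=m&(w[...,2]>zr[0])&(w[...,2]<zr[1])&ok
    P=w[s]; r=cv2.minAreaRect((P[:,:2]*1000).astype(np.float32)); 
    print(name,len(P),'mean',P.mean(0).round(4),'rect c',np.round(r[0],1),'size',np.round(r[1],1),'ang',round(r[2],1),'ztop',np.percentile(P[:,2],[5,50,95]).round(3))
h,s_,v=hsv[...,0],hsv[...,1],hsv[...,2]
yel=(h>22)&(h<35)&(s_>150); blu=(h>95)&(h<125)&(s_>120)
obj('yellow',(175,225,228,315),yel,(-.01,.05)); obj('blue',(380,430,222,310),blu,(-.01,.05))
anym=np.ones(d.shape,bool)
obj('p1',(303,340,240,265),anym,(.012,.04)); obj('p2',(390,410,330,354),anym,(.007,.04)); obj('p3',(396,438,342,368),anym,(.007,.04))
obj('foam',(225,263,200,225),anym,(.015,.05)); obj('bat',(328,342,200,212),anym,(.035,.07))
# spheres: least squares
from scipy.optimize import least_squares
for n,(u,vv,r) in dict(amber=(267,254,9),green=(286,207,8),big=(364,228,11),pink=(275,174,8),purple=(156,268,8)).items():
    V,U=np.mgrid[vv-r:vv+r+1,u-r:u+r+1]; q=w[V,U].reshape(-1,3); q=q[(q[:,2]>q[:,2].max()-.016)]
    o=least_squares(lambda t:np.linalg.norm(q-t[:3],axis=1)-t[3],[*q.mean(0)-[0,0,.02],.024],loss='soft_l1',f_scale=.002).x; print(n,o.round(4))
    c0=q.mean(0)
    o=least_squares(lambda t:np.linalg.norm(q-t[:3],axis=1)-.024,[*q.mean(0)-[0,0,.02]],loss='soft_l1',f_scale=.002).x; print('   r24',o.round(4))
```

```text
cm; cols y= [44, 40, 36, 32, 28, 24, 20, 16, 12, 8, 4, 0, -4, -8, -12, -16, -20, -24, -28, -32, -36, -40, -44, -48]
100   .  12  12  12  30  29  12  12  11   2   3   3   1   1   2   1   1   1   1   1   1   1   0   .
96   .  12  12  12  30  29  12  12  11   1   2   3   3   3   1   1   1   1   1   2   2   1   0   .
92   .  12  12  12  30  29  12  12  11   2   3   3   3   3   3   1   1   1   1   3   3   3   .   .
88   .  12  12  12  30  29  12  12  11   2   3   3   4   3   3   1   1   1   1   2   3   3   .   .
84   .  12  12  12  32  12  12  12  11   2   3   3   3   3   4   3   1   1   1   3   3   1   .   .
80   .  12  12  12  29  12  12  12  11   1   3   3   3   3   4   4   1   1   1   3   3   3   .   .
76   0  12  12  12  12  12  12  12  11   7   6   2   2   1   4   4   1   1   1   3   3   3   .   .
72   0  12  12  12  12  12  12  12   1   6   7   2   1   1   4   9  13   1   1   3   3   3   .   .
68   0   9   9   9   1   3   2   3   1   1   7   7   2   5   5  10  13   1   1   3   3   3   .   .
64   0   1   9   9   1   1   3   3   3   3   7   7   1   5   5   8   7   1   1   1   1   1  
[... 1802 characters left out ...]
.6 47.8] ang 70.6 ztop [0.008 0.011 0.014]
p3 303 mean [ 0.2941 -0.2814  0.0109] rect c [ 297.2 -285.6] size [58.1 95.1] ang 4.6 ztop [0.008 0.011 0.015]
foam 279 mean [0.6616 0.1597 0.026 ] rect c [661.1 160.2] size [84.4 33.5] ang 69.0 ztop [0.02  0.026 0.03 ]
bat 28 mean [ 0.6751 -0.0802  0.048 ] rect c [675.4 -80.6] size [13.1 12.1] ang 54.5 ztop [0.04  0.049 0.052]
amber [0.4736 0.0483 1.1832 0.022 ]
   r24 [0.4736 0.0483 1.1812]
green [0.4736 0.0483 1.1832 0.022 ]
   r24 [0.4736 0.0483 1.1812]
big [0.4736 0.0483 1.1832 0.022 ]
   r24 [0.4736 0.0483 1.1812]
pink [0.4736 0.0483 1.1832 0.022 ]
   r24 [0.4736 0.0483 1.1812]
purple [0.5091 0.388  0.0397 0.0231]
   r24 [0.5091 0.3881 0.0386]
```

Run:
```python
from h import *
from scipy.optimize import least_squares
f=np.load('pics/top0.npz');p=f['p'];d=f['d'];w=np.load('pics/w.npy');ok=d>0
for n,(u,vv,r) in dict(amber=(267,254,9),green=(286,207,8),big=(364,228,12),pink=(275,174,9)).items():
    V,U=np.mgrid[vv-r:vv+r+1,u-r:u+r+1]; q=w[V,U][ok[V,U]]; q=q[(q[:,2]<.12)]; q=q[q[:,2]>q[:,2].max()-.02]
    o=least_squares(lambda t:np.linalg.norm(q-t[:3],axis=1)-t[3],[*q.mean(0)-[0,0,.02],.024],loss='soft_l1',f_scale=.002).x; print(n,o.round(4),len(q))
hsv=cv2.cvtColor(p,cv2.COLOR_RGB2HSV);h,s=hsv[...,0],hsv[...,1]
for n,m,(u0,u1,v0,v1) in (('yellow',(h>22)&(h<35)&(s>150),(175,225,228,315)),('blue',(h>95)&(h<125)&(s>120),(380,430,222,310))):
    k=np.zeros(d.shape,bool);k[v0:v1,u0:u1]=1
    k=cv2.morphologyEx((k&m&ok).astype(np.uint8),cv2.MORPH_OPEN,np.ones((3,3)))>0
    # model: pocket block (x 49..98 tops z26) ; fit pose so that rect edges enclose points
    P=w[k];P=P[(P[:,2]>-.01)&(P[:,2]<.04)]
    def cost(t,P=P):
        c_,s_=np.cos(t[2]),np.sin(t[2]); q=P[:,:2]-t[:2]; a=np.abs(q@[c_,s_])-.098; b=np.abs(q@[-s_,c_])-.033
        return (np.maximum(np.maximum(a,b),0)**2).sum()*1e4
    from scipy.optimize import minimize
    best=min((minimize(cost,[*P[:,:2].mean(0),np.radians(a)],method='Nelder-Mead',options=dict(xatol=1e-5,fatol=1e-6)) for a in(-20,-10,0,10)),key=lambda r:r.fun)
    t=best.x; print(n,t[:2].round(4),'yaw',np.degrees(t[2]).round(1),best.fun)
    c_,s_=np.cos(t[2]),np.sin(t[2]);L=(P[:,:2]-t[:2])@np.array([[c_,-s_],[s_,c_]])
    print(' z by x', [(round(x,3),np.median(P[abs(L[:,0]-x)<.006,2]).round(3)) for x in np.arange(-.09,.1,.02)], 'ext',np.percentile(L,[1,99],axis=0).round(3).tolist())
# cutter edge
P=w[ok&(w[...,2]>.05)&(w[...,2]<.16)&(w[...,1]>.08)&(w[...,0]>.69)]
for y in np.arange(.09,.4,.03):
    q=P[abs(P[:,1]-y)<.015]; q=q[q[:,0]>.70]; print('y',round(y,2),len(q) and (q[:,0].min().round(3), np.percentile(q[:,2],90).round(3)), end=' ')
# device extents
for z in (.05,.2,.28,.34):
    P=w[ok&(w[...,2]>z)&(w[...,0]<.5)&(w[...,0]>.15)&(abs(w[...,1])<.2)]; print('\nz>',z,P.min(0).round(3),P.max(0).round(3),end='')
```

```text
amber [0.5485 0.0983 0.0458 0.0235] 238
green [0.6745 0.0491 0.0473 0.0227] 211
big [ 0.6164 -0.1563  0.0546  0.0319] 379
pink [0.7644 0.0779 0.0395 0.0233] 199
yellow [0.5049 0.2756] yaw -13.1 0.3162720756105361
 z by x [(np.float64(-0.09), np.float64(0.004)), (np.float64(-0.07), np.float64(0.006)), (np.float64(-0.05), np.float64(0.005)), (np.float64(-0.03), np.float64(0.005)), (np.float64(-0.01), np.float64(0.004)), (np.float64(0.01), np.float64(0.005)), (np.float64(0.03), np.float64(0.005)), (np.float64(0.05), np.float64(0.026)), (np.float64(0.07), np.float64(0.024)), (np.float64(0.09), np.float64(0.027))] ext [[-0.094, -0.033], [0.093, 0.03]]
blue [ 0.5183 -0.2649] yaw -6.4 0.012631114063118435
 z by x [(np.float64(-0.09), np.float64(0.006)), (np.float64(-0.07), np.float64(0.006)), (np.float64(-0.05), np.float64(0.006)), (np.float64(-0.03), np.float64(0.005)), (np.float64(-0.01), np.float64(0.005)), (np.float64(0.01), np.float64(0.005)), (np.float64(0.03), np.float64(0.005)), (np.float64(0.05), np.float64(0.026)), (np.float64(0.07), np.float64(0.024)), (np.float64(0.09), np.float64(0.026))] ext [[-0.096, -0.032], [0.096, 0.033]]
y 0.09 (np.float64(0.744), np.float64(0.061)) y 0.12 0 y 0.15 (np.float64(0.767), np.float64(0.105)) y 0.18 (np.float64(0.755), np.float64(0.119)) y 0.21 (np.float64(0.755), np.float64(0.119)) y 0.24 (np.float64(0.754), np.float64(0.119)) y 0.27 (np.float64(0.755), np.float64(0.119)) y 0.3 (np.float64(0.755), np.float64(0.12)) y 0.33 (np.float64(0.702), np.float64(0.119)) y 0.36 (np.float64(0.7), np.float64(0.119)) y 0.39 (np.float64(0.7), np.float64(0.119)) 
z> 0.05 [ 0.253 -0.109  0.05 ] [0.45  0.143 0.358]
z> 0.2 [ 0.253 -0.109  0.209] [0.45  0.093 0.358]
z> 0.28 [ 0.253 -0.109  0.281] [0.45  0.093 0.358]
z> 0.34 [0.4   0.03  0.346] [0.45  0.08  0.358]
```

```bash
cat >> h.py <<'E'
def rot(yaw,tilt=0):
    "tool pointing down, its y (closing line) at yaw deg; then tilted about tool y by tilt deg"
    a=np.radians(yaw); y=np.array([np.cos(a),np.sin(a),0]); z=np.array([0,0,-1.])
    return R.from_matrix(np.stack([np.cross(y,z),y,z],1))*R.from_rotvec([0,np.radians(tilt),0])
def log(s):
    with open('log.txt','a') as f: f.write(repr([*map(float,s['joints']),*map(float,s['ee_pos'])])+'\n')
def show():
    s=env.read_state(); log(s); r=R.from_quat(s['tool_rot']).as_matrix()
    print('t',round(s['time_s'],1),'q',s['joints'].round(3).tolist(),'p',s['ee_pos'].round(4).tolist(),'yaw',np.degrees(np.arctan2(r[1,1],r[0,1])).round(1),'z',r[:,2].round(3).tolist(),'w',round(s['width'],4),'g',round(s['grasp_force'],1),'F',s['ft_force'].round(1).tolist())
    return s
def plan(wps,claw,step=.045,astep=8.0,n12=True):
    "wps: list of (x,y,z,yaw[,tilt[,step]]); prints rows in the units of the moves"
    s=show(); p=np.array(s['ee_pos']); q=R.from_quat(s['tool_rot']); rows=[]
    for wp in wps:
        P=np.array(wp[:3]); Q=rot(wp[3],wp[4] if len(wp)>4 else 0); st=wp[5] if len(wp)>5 else step
        n=max(1,int(np.ceil(np.linalg.norm(P-p)/st-1e-6)),int(np.ceil(np.degrees((q.inv()*Q).magnitude())/astep-1e-6)))
        for k in range(n,0,-1):
            t=np.round(q.inv().apply((P-p)/k)/.3,3); r=np.round((q.inv()*Q).as_rotvec()/k/np.radians(45),3)
            p=p+q.apply(t*.3); q=q*R.from_rotvec(r*np.radians(45)); rows.append([(t+0.).tolist(),(r+0.).tolist(),claw])
    for i in range(0,len(rows),12): print(str(rows[i:i+12]).replace(' ',''))
E
python3 - <<'E'
from h import *
plan([(.42,.40,.25,66),(.60,.22,.16,10)],0)
f=np.load('pics/top0.npz');c=imaging.camera_params('top');K=c['mtx'];M=R.from_quat(c['orientation']).as_matrix()
def proj(P):
    q=(np.array(P)-c['position'])@M; return (K[0,0]*q[0]/-q[2]+K[0,2], K[1,1]*q[1]/q[2]+K[1,2])
im=cv2.resize(f['p'],None,fx=4,fy=4)[...,::-1].copy()
for x,y,a in((.5049,.2756,-13.1),(.5183,-.2649,-6.4)):
    r=np.radians(a); W=lambda u,v,z:[x+u*np.cos(r)-v*np.sin(r),y+u*np.sin(r)+v*np.cos(r),z]
    C=[(-.098,-.033,.0),(.098,-.033,.026),(.098,.033,.026),(-.098,.033,.0)]
    pts=np.array([proj(W(*k)) for k in C])*4+2
    cv2.polylines(im,[pts.astype(int)],True,(255,0,255),1)
    for k in((.072,0,.026),(-.007,0,.004),(-.079,0,.004)): cv2.drawMarker(im,tuple(int(4*v+2) for v in proj(W(*k))),(255,0,255),0,12)
cv2.imwrite('pics/tr.png',np.hstack([im[900:1270,690:920],im[900:1270,1530:1760]]))
E
```

```text
t 0.1 q [1.084, 0.3, 1.521, 0.0, 1.321, -0.067] p [0.2241, 0.5021, 0.213] yaw 65.9 z [-0.001, -0.001, -1.0] w 0.0939 g 0.0 F [-0.2, -0.1, -0.9]
[[[-0.147,-0.009,-0.025],[0.0,0.0,0.0],0],[[-0.147,-0.009,-0.025],[0.0,0.0,0.0],0],[[-0.147,-0.009,-0.025],[0.0,0.0,0.0],0],[[-0.147,-0.009,-0.024],[-0.001,0.0,-0.001],0],[[-0.147,-0.009,-0.025],[0.0,0.0,0.0],0],[[-0.113,-0.043,0.043],[0.0,0.0,0.178],0],[[-0.118,-0.027,0.043],[0.0,0.0,0.178],0],[[-0.121,-0.011,0.043],[0.0,0.0,0.178],0],[[-0.121,0.007,0.043],[0.0,0.0,0.178],0],[[-0.119,0.023,0.043],[0.0,0.0,0.177],0],[[-0.115,0.04,0.043],[0.0,0.0,0.178],0],[[-0.108,0.055,0.042],[0.0,0.0,0.177],0]]
```

View pics/tr.png

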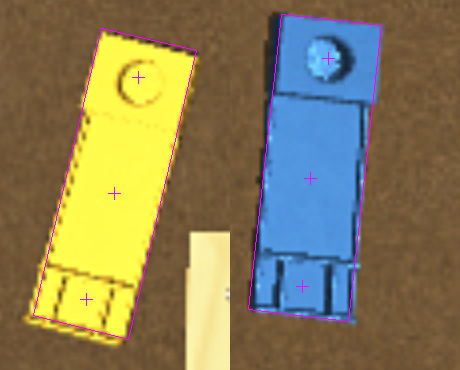

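The crop shows both fitted tray outlines matching their trays to within a pixel. The crosses for the pocket, compartment and well are centred, with yellow about 1 px high, so I shift it -2 mm in x. Now I move.

Request:
{"name": "apply_moves", "arguments": {"plan": [[[-0.147,-0.009,-0.025],[0,0,0],0],[[-0.147,-0.009,-0.025],[0,0,0],0],[[-0.147,-0.009,-0.025],[0,0,0],0],[[-0.147,-0.009,-0.025],[0,0,0],0],[[-0.147,-0.009,-0.025],[0,0,0],0]]}}

```text
time_s: 0.6
ee_pos: [0.4214, 0.3989, 0.251]
tool_rot: [0.208, 0.978, -0.0, -0.0]
ft_force: [-0.6, 0.4, 0.0]
width: 0.0939
grasp_force: 0.0
```

```bash
python3 -c "
from h import *
show()"
```

```text
t 0.6 q [0.695, 0.343, 1.377, 0.0, 1.422, -0.456] p [0.4214, 0.3989, 0.251] yaw 66.0 z [-0.0, -0.0, -1.0] w 0.0939 g 0.0 F [-0.6, 0.4, 0.0]
```

Request:
{"name": "apply_moves", "arguments": {"plan": [[[-0.113,-0.043,0.043],[0,0,0.178],0],[[-0.118,-0.027,0.043],[0,0,0.178],0],[[-0.121,-0.011,0.043],[0,0,0.178],0],[[-0.121,0.007,0.043],[0,0,0.178],0],[[-0.119,0.023,0.043],[0,0,0.178],0],[[-0.115,0.04,0.043],[0,0,0.178],0],[[-0.108,0.055,0.043],[0,0,0.178],0]]}}

```text
time_s: 1.3
ee_pos: [0.6008, 0.2187, 0.1597]
tool_rot: [0.646, 0.763, -0.0, -0.0]
ft_force: [-0.1, 0.4, -0.0]
width: 0.0939
grasp_force: 0.0
```

Run:
```python
from h import *
from scipy.optimize import least_squares
log(dict(joints=[1.0844,.30042,1.52149,0,1.3207,-.0666],ee_pos=[.22407,.50205,.21295]))
s=show()
D=np.array([eval(l) for l in open('log.txt')]); D=np.unique(D.round(5),axis=0)
q=D[:,:6];r=np.hypot(D[:,6],D[:,7]);az=np.arctan2(D[:,7],D[:,6]); print('lateral',(np.sin(az-q[:,0])*r).round(4),len(D))
rho=np.cos(az-q[:,0])*r
for i in range(len(D)): print(q[i].round(3),rho[i].round(4),D[i,8])
def res(t):
    L0,L1,L2,hT=t
    return np.r_[L0+L1*np.sin(q[:,1])+L2*np.sin(q[:,1]+q[:,2])-rho,hT+L1*np.cos(q[:,1])+L2*np.cos(q[:,1]+q[:,2])-D[:,8]]
o=least_squares(res,[0,.4,.4,0]);print(o.x.round(4),np.abs(o.fun).max())
```

```text
t 1.3 q [0.292, 0.543, 1.305, -0.0, 1.294, 0.125] p [0.6008, 0.2187, 0.1597] yaw 9.5 z [-0.001, -0.0, -1.0] w 0.0939 g 0.0 F [-0.1, 0.4, -0.0]
lateral [0.0366 0.0366 0.0366 0.0366] 4
[ 0.292  0.543  1.305 -0.     1.294  0.125] 0.6383 0.15972
[ 0.695  0.343  1.377  0.     1.422 -0.456] 0.5791 0.25104
[ 1.084  0.3    1.521  0.     1.321 -0.067] 0.5486 0.21295
[ 1.084  0.3    1.521  0.     1.321 -0.067] 0.5486 0.21295
[-0.0084  0.4171  0.4489 -0.0743] 0.003211886937401265
```

Run:
```python
from h import *
p,d,c=shot('top'); cv2.imwrite('pics/top1.png',p[...,::-1])
w=world(d,c,*np.meshgrid(np.arange(560),np.arange(420))); P=w[d>0]; q1=env.read_state()['joints'][0]
a=P[:,0]*np.cos(q1)+P[:,1]*np.sin(q1); b=-P[:,0]*np.sin(q1)+P[:,1]*np.cos(q1)
for x in np.arange(0,.8,.04):
    k=(abs(a-x)<.02)&(abs(b)<.2)&(P[:,2]>.2); print(round(x,2),k.sum(), k.any() and (np.percentile(P[k,2],[2,50,98]).round(3),np.percentile(b[k],[2,98]).round(3)))
```

```text
0.0 0 False
0.04 0 False
0.08 0 False
0.12 0 False
0.16 0 False
0.2 0 False
0.24 41 (array([0.296, 0.299, 0.301]), array([-0.05 , -0.023]))
0.28 588 (array([0.245, 0.299, 0.564]), array([-0.193, -0.012]))
0.32 2628 (array([0.297, 0.588, 0.601]), array([-0.161,  0.091]))
0.36 4137 (array([0.293, 0.574, 0.589]), array([-0.096,  0.103]))
0.4 3649 (array([0.294, 0.557, 0.572]), array([-0.089,  0.105]))
0.44 2973 (array([0.333, 0.543, 0.556]), array([-0.089,  0.1  ]))
0.48 2051 (array([0.493, 0.528, 0.541]), array([-0.02 ,  0.094]))
0.52 1761 (array([0.463, 0.508, 0.523]), array([-0.017,  0.091]))
0.56 1409 (array([0.435, 0.485, 0.512]), array([-0.015,  0.093]))
0.6 1595 (array([0.323, 0.446, 0.477]), array([-0.016,  0.093]))
0.64 1568 (array([0.438, 0.458, 0.468]), array([-0.019,  0.094]))
0.68 338 (array([0.432, 0.447, 0.456]), array([-0.017,  0.093]))
0.72 208 (array([0.289, 0.292, 0.296]), array([-0.002,  0.064]))
0.76 0 False
```

View pics/top1.png

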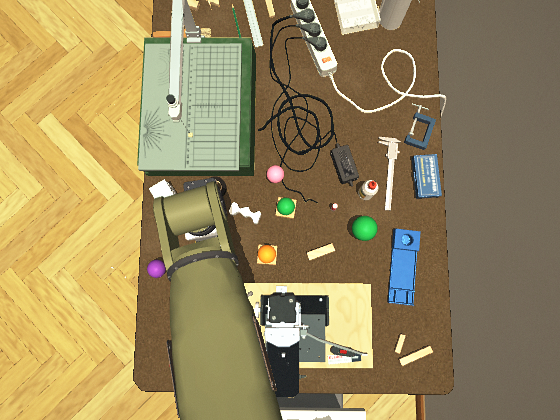

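The arm crosses the device (x .25–.45, z up to .36), so I need its kinematics to check clearance. I'll make two small tilts to calibrate.

Request:
{"name": "apply_moves", "arguments": {"plan": [[[0,0,-0.1],[0.18,0,0],0],[[0,0,-0.1],[0.18,0,0],0],[[0,0,0],[0.18,0,0],0],[[0,0,0],[0,0,0],0]]}}

```text
time_s: 1.75
ee_pos: [0.6044, 0.2203, 0.2108]
tool_rot: [0.631, 0.749, -0.156, -0.131]
ft_force: [0.8, 0.3, -2.3]
width: 0.0938
grasp_force: 0.0
```

```bash
cat >> h.py <<'E'
import os
def log2(s):
    with open('log2.txt','a') as f: f.write(repr([*map(float,s['joints']),*map(float,s['ee_pos']),*map(float,s['tool_rot'])])+'\n')
E
sed -i 's/log(s); r=/log2(s); r=/' h.py; python3 -c "
from h import *
show()"
```

```text
t 1.8 q [0.276, 0.79, 0.842, 0.043, 1.917, 0.111] p [0.6044, 0.2203, 0.2108] yaw 9.8 z [-0.392, -0.069, -0.917] w 0.0938 g 0.0 F [0.8, 0.3, -2.3]
```

Request:
{"name": "apply_moves", "arguments": {"plan": [[[0,0,0],[0,0.18,0],0],[[0,0,0],[0,0.18,0],0],[[0,0,0],[0,0.18,0],0],[[0,0,0],[0,0,0],0]]}}

```text
time_s: 2.15
ee_pos: [0.604, 0.2184, 0.214]
tool_rot: [0.651, 0.704, -0.014, -0.284]
ft_force: [0.4, 0.4, -0.1]
width: 0.0943
grasp_force: 0.0
```

Run:
```python
from h import *
from scipy.optimize import least_squares
show()
A=[eval(l) for l in open('log2.txt')]
A.append([1.08437751e+00,  3.00419387e-01,  1.52149018e+00,0,1.32069582e+00,-6.66083726e-02,0.22406922, 0.50205327, 0.21295315,2.08372589e-01,9.78049389e-01,-4.81226545e-04,-1.59031961e-04])
D=[eval(l) for l in open('log.txt')]
for e in D:
    if abs(e[0]-1.084)>.01: A.append([*e[:6],*e[6:9],*rot(np.degrees(e[0]-e[5])).as_quat()])
A=np.array(A);q=A[:,:6]; print(len(A))
z=R.from_quat(A[:,9:13]).apply([0,0,1])
def res(t):
    L0,L1,L2,b,h,T=t; W=A[:,6:9]-T*z
    a2=q[:,1];a3=q[:,1]+q[:,2]
    rho=L0+L1*np.sin(a2)+L2*np.sin(a3)+b*np.cos(a3); zz=h+L1*np.cos(a2)+L2*np.cos(a3)-b*np.sin(a3); lat=.0366
    c,s=np.cos(q[:,0]),np.sin(q[:,0])
    return np.r_[c*rho-s*lat-W[:,0],s*rho+c*lat-W[:,1],zz-W[:,2]]
o=least_squares(res,[0,.42,.45,0,.17,.24]);print(o.x.round(4),np.abs(o.fun).max(), np.linalg.svd(o.jac)[1].round(3))
```

```text
t 2.1 q [0.125, 0.74, 0.965, 0.425, 1.829, 0.074] p [0.604, 0.2184, 0.214] yaw 9.5 z [-0.418, 0.349, -0.839] w 0.0943 g 0.0 F [0.4, 0.4, -0.1]
5
[-0.      0.4241  0.4476  0.0413  0.2215  0.2625] 7.646763484925323e-05 [4.386 3.213 0.566 0.302 0.119 0.082]
```

```bash
cat > chk.py <<'E'
from h import *
from scipy.spatial import cKDTree
L1,L2,B,H,T,LAT=.4241,.4476,.0413,.2215,.2625,.0366
_f=np.load('pics/top0.npz');_w=np.load('pics/w.npy');S=_w[(_f['d']>0)&(_w[...,2]>.015)&(_w[...,2]<.5)]
S=S[(S[:,0]>.15)&(S[:,0]<1)&(abs(S[:,1])<.48)]; S=S[~((S[:,0]<.3)&(S[:,1]>.38))]
_k=np.unique((S/.006).astype(int),axis=0)*.006+.003
S=np.unique(np.concatenate([np.c_[_k[:,:2],_k[:,2]-j*.012] for j in range(30)])[lambda:0] if 0 else np.round(np.concatenate([np.c_[_k[:,:2],_k[:,2]-j*.012] for j in range(30)]),3),axis=0); S=S[S[:,2]>0]
def ik(p,Q):
    W=np.array(p)-T*Q.apply([0,0,1]); r=np.hypot(W[0],W[1]); q1=np.arctan2(W[1],W[0])-np.arcsin(LAT/r); rho=np.sqrt(r*r-LAT**2)
    l2=np.hypot(L2,B); dz=W[2]-H; D=np.hypot(rho,dz); ca=(L1**2+D*D-l2**2)/(2*L1*D)
    if abs(ca)>1: return None
    el=np.arctan2(dz,rho)+np.arccos(ca); E=np.array([L1*np.cos(el),H+L1*np.sin(el)])  # (rho,z)
    to=lambda a,z:np.array([a*np.cos(q1)-LAT*np.sin(q1),a*np.sin(q1)+LAT*np.cos(q1),z])
    # forearm axis start: elbow moved B perpendicular (downwards)
    v=np.array([rho,W[2]])-E; g=np.arctan2(v[1],v[0])+np.arctan2(B,L2); f=np.array([np.cos(g),np.sin(g)]); E2=E+B*np.array([f[1],-f[0]])
    return q1,to(*E),to(*E2),W
def clear(p,Q,S_=None,opening=.06,info=False):
    "smallest clearances (forearm, wrist, body, fingers)"
    P=S if S_ is None else S_; k=ik(p,Q)
    if k is None: return None
    q1,E,F,W=k
    def cap(a,b,ra,rb):
        d=b-a;t=np.clip((P-a)@d/(d@d),0,1); return (np.linalg.norm(P-a-t[:,None]*d,axis=1)-(ra+(rb-ra)*t)).min()
    def box(lo,hi):
        l=Q.inv().apply(P-np.array(p)); return np.linalg.norm(np.maximum(np.maximum(lo-l,l-hi),0),axis=1).min()
    z=Q.apply([0,0,1])
    return np.array([cap(F,W,.085,.062),cap(W,np.array(p)-.16*z,.055,.045),box(np.array([-.0375,-.0885,-.16]),np.array([.0375,.0885,-.089])),box(np.array([-.012,-opening/2-.0125,-.089]),np.array([.012,opening/2+.0125,.008]))])
def drop(c,r): return S[np.hypot(S[:,0]-c[0],S[:,1]-c[1])>r]
E
python3 - <<'E'
from chk import *
print(len(S))
T_=dict(foam=((.661,.160,.017),.045,[-21]),pine=((.557,-.0445,.014),.042,[20.6]),battery=((.675,-.0805,.029),.015,range(-90,90,15)),
 amber=((.5485,.098,.038),.04,range(-90,90,15)),green=(( .672,.049,.038),.04,range(-90,90,15)))
for n,(p,r,yaws) in T_.items():
    P=drop(p,r); out=[]
    for y in yaws:
        for t in range(-60,61,5):
            c=clear(p,rot(y,t),P)
            if c is not None: out.append((c.min(),y,t,c.round(3).tolist()))
    out.sort(key=lambda o:-(min(o[0],.02)-abs(o[2])*.0003)); print(n); [print('  ',round(o[0],3),*o[1:]) for o in out[:4]]
E
```

```text
78311
foam
   0.0 -21 -15 [0.001, 0.05, 0.0, 0.031]
   0.0 -21 -20 [0.006, 0.045, 0.0, 0.031]
   0.0 -21 -25 [0.011, 0.038, 0.0, 0.03]
   -0.005 -21 -10 [-0.005, 0.056, 0.0, 0.032]
pine
   0.02 20.6 10 [0.02, 0.07, 0.044, 0.028]
   0.021 20.6 15 [0.021, 0.06, 0.036, 0.028]
   0.018 20.6 20 [0.018, 0.049, 0.028, 0.028]
   0.014 20.6 25 [0.014, 0.039, 0.019, 0.028]
battery
   0.023 0 5 [0.025, 0.052, 0.029, 0.023]
   0.02 0 10 [0.036, 0.042, 0.021, 0.02]
   0.016 15 5 [0.024, 0.051, 0.027, 0.016]
   0.016 -15 5 [0.026, 0.054, 0.016, 0.03]
amber
   0.027 0 -30 [0.027, 0.091, 0.03, 0.035]
   0.019 -15 -30 [0.019, 0.105, 0.053, 0.037]
   0.027 -15 -35 [0.027, 0.095, 0.057, 0.037]
   0.035 0 -35 [0.037, 0.097, 0.038, 0.035]
green
   0.018 -15 35 [0.018, 0.079, 0.049, 0.02]
   0.018 0 40 [0.018, 0.061, 0.045, 0.018]
   0.018 -15 40 [0.018, 0.065, 0.04, 0.02]
   0.016 0 35 [0.016, 0.076, 0.053, 0.018]
```

Run:
```python
from chk import *
c0=np.array([.661,.160,.019]); P=drop(c0,.045); u=np.array([.358,.934,0]); out=[]
for off in(-.012,0,.012):
  for y in range(-41,0,5):
    for t in range(-30,11,5):
      for tx in(-15,-10,-5,0,5,10):
        Q=rot(y,t)*R.from_rotvec([np.radians(tx),0,0]); c=clear(c0+off*u,Q,P)
        if c is not None: out.append((c.min(),off,y,t,tx,c.round(3).tolist()))
out.sort(key=lambda o:-(min(o[0],.015)-abs(o[1])*.2-abs(o[2]+21)*.0006-abs(o[4])*.0008)); [print(round(o[0],3),*o[1:]) for o in out[:10]]
```

```text
0.015 0 -21 -10 -15 [0.016, 0.088, 0.015, 0.031]
0.016 -0.012 -21 -15 -15 [0.019, 0.086, 0.016, 0.018]
0.0 0 -21 -30 0 [0.014, 0.03, 0.0, 0.03]
0.0 0 -21 -25 0 [0.011, 0.039, 0.0, 0.03]
0.0 0 -21 -20 0 [0.007, 0.046, 0.0, 0.031]
0.0 0 -21 -15 0 [0.002, 0.051, 0.0, 0.031]
0.015 0 -16 -15 -15 [0.024, 0.087, 0.015, 0.029]
0.011 0 -21 -15 -15 [0.024, 0.083, 0.011, 0.03]
0.014 0 -16 -10 -15 [0.014, 0.091, 0.017, 0.03]
0.007 0 -21 -10 -10 [0.01, 0.077, 0.007, 0.031]
```

Run:
```python
from chk import *
c0=np.array([.661,.160,.016]); P=drop(c0,.045); n=np.array([-.934,.358,0])
for t in(-15,-10,-5,0,5,10,15):
  for tx in (0,):
    print('push',t,[clear(c0-n*.036,rot(69,t),P).round(3).tolist(), clear(c0+n*.015,rot(69,t),P).round(3).tolist()])
for s in(.03,.04,.05,.06):
    q=c0+n*s
    for t in(-25,-20,-15,-10,-5,0): print('grasp',s,q.round(3),t,clear(q,rot(-21,t),P).round(3).tolist())
```

```text
push -15 [[-0.017, 0.067, 0.016, 0.028], [-0.001, 0.087, 0.023, 0.002]]
push -10 [[-0.021, 0.058, 0.007, 0.028], [-0.007, 0.092, 0.029, 0.002]]
push -5 [[-0.026, 0.051, 0.0, 0.028], [-0.013, 0.088, 0.035, 0.002]]
push 0 [[-0.031, 0.043, 0.0, 0.028], [-0.018, 0.077, 0.039, 0.002]]
push 5 [[-0.038, 0.037, 0.0, 0.025], [-0.025, 0.066, 0.031, 0.002]]
push 10 [[-0.047, 0.031, 0.0, 0.018], [-0.032, 0.055, 0.023, 0.002]]
push 15 [[-0.059, 0.026, 0.0, 0.011], [-0.04, 0.045, 0.015, 0.002]]
grasp 0.03 [0.633 0.171 0.016] -25 [0.024, 0.06, 0.007, 0.021]
grasp 0.03 [0.633 0.171 0.016] -20 [0.019, 0.068, 0.011, 0.021]
grasp 0.03 [0.633 0.171 0.016] -15 [0.013, 0.074, 0.014, 0.022]
grasp 0.03 [0.633 0.171 0.016] -10 [0.006, 0.079, 0.018, 0.023]
grasp 0.03 [0.633 0.171 0.016] -5 [-0.003, 0.084, 0.021, 0.024]
grasp 0.03 [0.633 0.171 0.016] 0 [-0.015, 0.089, 0.024, 0.025]
grasp 0.04 [0.624 0.174 0.016] -25 [0.029, 0.069, 0.016, 0.011]
grasp 0.04 [0.624 0.174 0.016] -20 [0.023, 0.076, 0.02, 0.013]
grasp 0.04 [0.624 0.174 0.016] -15 [0.016, 0.083, 0.024, 0.014]
grasp 0.04 [0.624 0.174 0.016] -10 [0.009
[... 205 characters left out ...]
.006]
grasp 0.05 [0.614 0.178 0.016] -20 [0.027, 0.084, 0.029, 0.008]
grasp 0.05 [0.614 0.178 0.016] -15 [0.02, 0.091, 0.033, 0.011]
grasp 0.05 [0.614 0.178 0.016] -10 [0.012, 0.096, 0.036, 0.012]
grasp 0.05 [0.614 0.178 0.016] -5 [0.003, 0.1, 0.04, 0.014]
grasp 0.05 [0.614 0.178 0.016] 0 [-0.009, 0.092, 0.043, 0.016]
grasp 0.06 [0.605 0.181 0.016] -25 [0.037, 0.074, 0.033, 0.006]
grasp 0.06 [0.605 0.181 0.016] -20 [0.031, 0.087, 0.038, 0.008]
grasp 0.06 [0.605 0.181 0.016] -15 [0.024, 0.097, 0.042, 0.011]
grasp 0.06 [0.605 0.181 0.016] -10 [0.015, 0.099, 0.046, 0.012]
grasp 0.06 [0.605 0.181 0.016] -5 [0.006, 0.099, 0.049, 0.014]
grasp 0.06 [0.605 0.181 0.016] 0 [-0.006, 0.09, 0.052, 0.016]
```

```bash
cat > pl.py <<'E'
from chk import *
def go(wps,claw,step=.04,astep=8.0,ex=None,r=.045,op=.06):
    "wps: dicts p, yaw, tilt, tx, step; prints rows and the least clearances on the way"
    s=show(); p=np.array(s['ee_pos']); q=R.from_quat(s['tool_rot']); rows=[]; cl=[]; P=S if ex is None else drop(ex,r)
    for w in wps:
        Pt=np.array(w['p']); Q=rot(w['yaw'],w.get('tilt',0))*R.from_rotvec([np.radians(w.get('tx',0)),0,0]); st=w.get('step',step)
        n=max(1,int(np.ceil(np.linalg.norm(Pt-p)/st-1e-6)),int(np.ceil(np.degrees((q.inv()*Q).magnitude())/astep-1e-6)))
        for k in range(n,0,-1):
            t=np.round(q.inv().apply((Pt-p)/k)/.3,3); rr=np.round((q.inv()*Q).as_rotvec()/k/np.radians(45),3)
            p=p+q.apply(t*.3); q=q*R.from_rotvec(rr*np.radians(45)); rows.append([(t+0.).tolist(),(rr+0.).tolist(),w.get('claw',claw)])
            c=clear(p,q,P,op); cl.append([-1]*4 if c is None else c)
    cl=np.array(cl); print('clear',cl.min(0).round(3),'at row',cl.argmin(0).tolist(),'q1 end',ik(p,q)[0].round(3))
    for i in range(0,len(rows),12): print(str(rows[i:i+12]).replace(' ',''))
E
python3 - <<'E'
from pl import *
o=dict(yaw=-21,tilt=-10,tx=-15)
go([dict(p=(.655,.163,.11),**o),dict(p=(.661,.160,.016),step=.03,**o)],.36,ex=(.661,.16))
E
```

```text
t 2.1 q [0.125, 0.74, 0.965, 0.425, 1.829, 0.074] p [0.604, 0.2184, 0.214] yaw 9.5 z [-0.418, 0.349, -0.839] w 0.0943 g 0.0 F [0.4, 0.4, -0.1]
clear [0.015 0.087 0.015 0.031] at row [11, 11, 11, 10] q1 end 0.297
[[[-0.038,0.033,0.019],[-0.113,-0.086,0.066],0.36],[[-0.034,0.032,0.025],[-0.113,-0.086,0.066],0.36],[[-0.031,0.032,0.03],[-0.113,-0.086,0.066],0.36],[[-0.027,0.03,0.035],[-0.113,-0.086,0.066],0.36],[[-0.023,0.029,0.039],[-0.112,-0.085,0.067],0.36],[[-0.019,0.026,0.042],[-0.113,-0.086,0.066],0.36],[[-0.015,0.023,0.046],[-0.112,-0.085,0.067],0.36],[[-0.011,0.02,0.049],[-0.113,-0.086,0.066],0.36],[[0.013,-0.015,0.076],[0.0,0.0,0.0],0.36],[[0.013,-0.015,0.076],[0.0,0.0,0.0],0.36],[[0.013,-0.014,0.076],[0.0,0.0,0.0],0.36],[[0.014,-0.015,0.076],[0.0,0.0,0.0],0.36]]
```

Request:
{"name": "apply_moves", "arguments": {"plan": [[[-0.038,0.033,0.019],[-0.113,-0.086,0.066],0.36],[[-0.034,0.032,0.025],[-0.113,-0.086,0.066],0.36],[[-0.031,0.032,0.03],[-0.113,-0.086,0.066],0.36],[[-0.027,0.03,0.035],[-0.113,-0.086,0.066],0.36],[[-0.023,0.029,0.039],[-0.113,-0.086,0.066],0.36],[[-0.019,0.026,0.042],[-0.113,-0.086,0.066],0.36],[[-0.015,0.023,0.046],[-0.113,-0.086,0.066],0.36],[[-0.011,0.02,0.049],[-0.113,-0.086,0.066],0.36],[[0.013,-0.015,0.076],[0,0,0],0.36],[[0.013,-0.015,0.076],[0,0,0],0.36],[[0.013,-0.014,0.076],[0,0,0],0.36],[[0.013,-0.015,0.076],[0,0,0],0.36]]}}

```text
time_s: 3.35
ee_pos: [0.6614, 0.163, 0.0173]
tool_rot: [0.803, 0.574, 0.004, 0.16]
ft_force: [-0.9, 1.4, 11.0]
width: 0.0603
grasp_force: 6.5
```

Run:
```python
from pl import *
o=dict(yaw=-21,tilt=-10,tx=-15)
s=env.read_state();p=np.array(s['ee_pos'])
go([dict(p=p,**o),dict(p=p,**o),dict(p=p,**o),dict(p=p+[-.047,.018,0],step=.015,**o),dict(p=p+[-.045,.017,.001],yaw=-21,tilt=-15,tx=0)],.56,ex=(.661,.16))
```

```text
t 3.4 q [0.303, 0.751, 1.359, -0.373, 0.955, 0.839] p [0.6614, 0.163, 0.0173] yaw -17.5 z [0.189, -0.252, -0.949] w 0.0603 g 6.5 F [-0.9, 1.4, 11.0]
clear [0.017 0.087 0.013 0.008] at row [0, 0, 0, 8] q1 end 0.31
[[[0.0,0.0,0.0],[0.011,0.001,0.015],0.56],[[0.0,0.0,0.0],[0.0,0.0,0.0],0.56],[[0.0,0.0,0.0],[0.0,0.0,0.0],0.56],[[0.0,-0.041,-0.011],[0.0,0.0,0.0],0.56],[[0.0,-0.04,-0.011],[0.0,0.0,0.0],0.56],[[0.0,-0.041,-0.011],[0.0,0.0,0.0],0.56],[[0.0,-0.04,-0.01],[0.0,0.0,0.0],0.56],[[-0.001,0.004,-0.001],[0.166,-0.055,-0.007],0.56],[[0.0,0.004,-0.001],[0.167,-0.056,-0.007],0.56]]
```

Request:
{"name": "apply_moves", "arguments": {"plan": [[[0,0,-0.017],[0,0,0],0.4],[[0,0,0],[0,0,0],0.56],[[0,0,0],[0,0,0],0.56],[[0,0,0.007],[0,0,0],0.56]]}}

```text
time_s: 3.75
ee_pos: [0.6609, 0.163, 0.0206]
tool_rot: [0.804, 0.573, 0.003, 0.159]
ft_force: [-0.1, -1.0, -0.0]
width: 0.0417
grasp_force: 0.0
```

Run:
```python
from h import *
show(); p,d,c=shot('scene'); cv2.imwrite('pics/s2.png',cv2.resize(p[150:290,150:350],None,fx=3.5,fy=3.5)[...,::-1])
```

```text
t 3.8 q [0.302, 0.746, 1.358, -0.369, 0.963, 0.837] p [0.6609, 0.163, 0.0206] yaw -17.7 z [0.186, -0.252, -0.95] w 0.0417 g 0.0 F [-0.1, -1.0, -0.0]
```

View pics/s2.png

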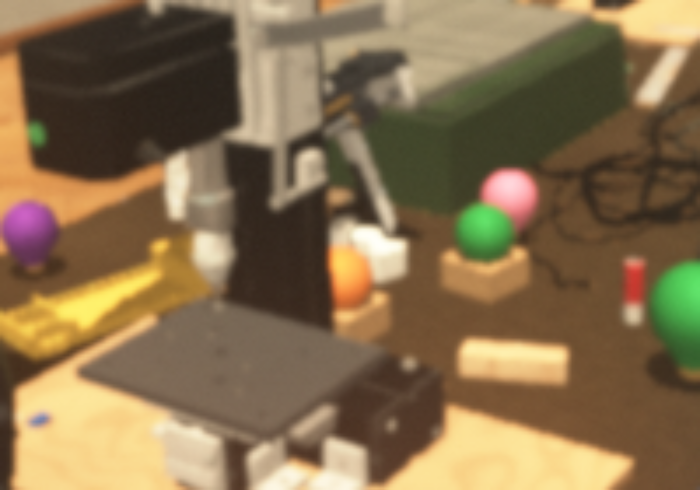

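The crop shows one finger behind the foam at (390,215), with the foam between the fingers and nothing else touched. I now drag it 45 mm away from the cutter.

Request:
{"name": "apply_moves", "arguments": {"plan": [[[0,0,0.01],[0,0,0],0.57],[[0,-0.041,-0.011],[0,0,0],0.57],[[0,-0.041,-0.011],[0,0,0],0.57],[[0,-0.041,-0.011],[0,0,0],0.57],[[0,-0.041,-0.011],[0,0,0],0.57],[[0,0.01,-0.005],[0.166,-0.055,-0.007],0.56],[[0,0.005,0],[0.166,-0.055,-0.007],0.56],[[0,0,0],[0,0,0],0.56]]}}

```text
time_s: 4.6
ee_pos: [0.6189, 0.178, 0.0192]
tool_rot: [0.815, 0.564, -0.109, 0.076]
ft_force: [-0.1, -1.0, -0.4]
width: 0.0411
grasp_force: 0.0
```

Run:
```python
from h import *
s=show(); p,d,c=shot('scene'); w=world(d,c,*np.meshgrid(np.arange(560),np.arange(420)))
k=(d>0)&(w[...,2]>.012)&(w[...,2]<.035)&(p.min(-1)>150)&(abs(w[...,0]-.62)<.08)&(abs(w[...,1]-.18)<.08)
P=w[k]; print(len(P),P.mean(0).round(3),P.min(0).round(3),P.max(0).round(3))
cv2.imwrite('pics/s3.png',cv2.resize(p[190:270,210:330],None,fx=5,fy=5)[...,::-1])
```

```text
t 4.6 q [0.308, 0.81, 1.236, -0.218, 1.269, 0.751] p [0.6189, 0.178, 0.0192] yaw -20.6 z [-0.092, -0.246, -0.965] w 0.0411 g 0.0 F [-0.1, -1.0, -0.4]
13 [0.643 0.16  0.029] [0.639 0.156 0.023] [0.647 0.163 0.035]
```

View pics/s3.png

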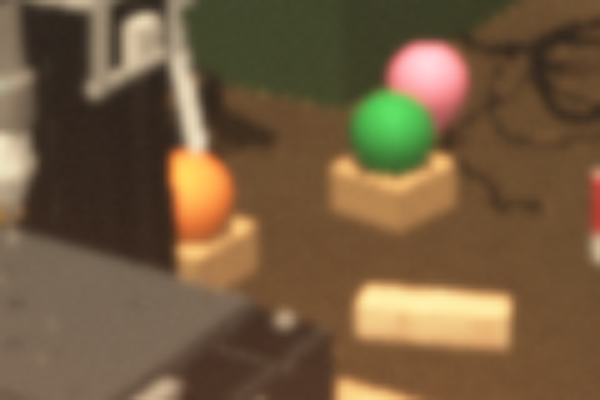

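The foam has left its old spot and is now hidden behind the amber stand. I close on it.

Request:
{"name": "apply_moves", "arguments": {"plan": [[[0,0,0.004],[0,0,0],0.62],[[0,0,0],[0,0,0],1],[[0,0,0],[0,0,0],1],[[0,0,0],[0,0,0],1]]}}

```text
time_s: 5.05
ee_pos: [0.6172, 0.1786, 0.0186]
tool_rot: [0.815, 0.565, -0.107, 0.077]
ft_force: [0.4, -0.6, -0.6]
width: 0.035
grasp_force: 30.0
```

Run:
```python
from pl import *
s=show();p=np.array(s['ee_pos'])
yc=np.array([.503,.2756]);a=np.radians(-13.1);C=yc-.007*np.array([np.cos(a),np.sin(a)]);print(C)
go([dict(p=p+[-.01,.01,.09],yaw=-21,tilt=-15),dict(p=(*C,.11),yaw=76.9,tilt=0)],1,ex=p[:2],op=.035)
```

```text
t 5.0 q [0.31, 0.806, 1.245, -0.221, 1.261, 0.754] p [0.6172, 0.1786, 0.0186] yaw -20.5 z [-0.088, -0.247, -0.965] w 0.035 g 30.0 F [0.4, -0.6, -0.6]
[0.49618217 0.27718656]
t 5.0 q [0.31, 0.806, 1.245, -0.221, 1.261, 0.754] p [0.6172, 0.1786, 0.0186] yaw -20.5 z [-0.088, -0.247, -0.965] w 0.035 g 30.0 F [0.4, -0.6, -0.6]
clear [0.031 0.107 0.038 0.019] at row [0, 0, 0, 0] q1 end 0.445
[[[-0.02,-0.014,-0.098],[0.003,0.001,0.003],1],[[-0.02,-0.014,-0.098],[0.003,0.002,0.003],1],[[-0.02,-0.014,-0.099],[0.002,0.001,0.003],1],[[0.011,-0.035,-0.003],[-0.022,0.019,-0.166],1],[[0.015,-0.033,-0.004],[-0.022,0.019,-0.166],1],[[0.019,-0.031,-0.004],[-0.022,0.019,-0.166],1],[[0.023,-0.028,-0.004],[-0.022,0.019,-0.166],1],[[0.027,-0.024,-0.004],[-0.022,0.019,-0.166],1],[[0.03,-0.021,-0.004],[-0.022,0.019,-0.166],1],[[0.032,-0.017,-0.004],[-0.022,0.019,-0.166],1],[[0.034,-0.012,-0.004],[-0.022,0.019,-0.167],1],[[0.035,-0.008,-0.003],[-0.022,0.019,-0.166],1]]
[[[0.036,-0.003,-0.003],[-0.022,0.019,-0.167],1],[[0.036,0.002,-0.002],[-0.022,0.02,-0.166],1],[[0.036,0.007,-0.002],[-0.022,0.019,-0.167],1],[[0.035,0.011,-0.001],[-0.022,0.02,-0.166],1]]
```

Run:
```python
from pl import *
s=show();p=np.array(s['ee_pos'])
C=np.array([.4962,.2772])-.002*np.array([np.cos(np.radians(-13.1)),np.sin(np.radians(-13.1))])
go([dict(p=p+[-.01,.01,.09],yaw=-21,tilt=-15),dict(p=(*C,.08),yaw=76.9,tilt=-15)],1,ex=p[:2],op=.035)
print(clear((*C,.025),rot(76.9,-15),drop(C,.12)))
```

```text
t 5.0 q [0.31, 0.806, 1.245, -0.221, 1.261, 0.754] p [0.6172, 0.1786, 0.0186] yaw -20.5 z [-0.088, -0.247, -0.965] w 0.035 g 30.0 F [0.4, -0.6, -0.6]
t 5.0 q [0.31, 0.806, 1.245, -0.221, 1.261, 0.754] p [0.6172, 0.1786, 0.0186] yaw -20.5 z [-0.088, -0.247, -0.965] w 0.035 g 30.0 F [0.4, -0.6, -0.6]
clear [0.031 0.107 0.038 0.019] at row [0, 0, 0, 0] q1 end 0.53
[[[-0.02,-0.014,-0.098],[0.003,0.001,0.003],1],[[-0.02,-0.014,-0.098],[0.003,0.002,0.003],1],[[-0.02,-0.014,-0.099],[0.002,0.001,0.003],1],[[0.013,-0.035,0.004],[-0.043,0.0,-0.162],1],[[0.017,-0.034,0.003],[-0.043,0.0,-0.162],1],[[0.021,-0.031,0.002],[-0.043,0.0,-0.162],1],[[0.025,-0.028,0.001],[-0.043,0.0,-0.162],1],[[0.028,-0.025,0.0],[-0.043,0.0,-0.161],1],[[0.031,-0.021,-0.001],[-0.043,0.0,-0.162],1],[[0.033,-0.017,-0.001],[-0.043,0.0,-0.161],1],[[0.035,-0.013,-0.002],[-0.044,0.0,-0.162],1],[[0.037,-0.008,-0.002],[-0.043,0.0,-0.161],1]]
[[[0.038,-0.003,-0.002],[-0.044,0.0,-0.162],1],[[0.038,0.002,-0.002],[-0.043,0.0,-0.161],1],[[0.037,0.006,-0.003],[-0.043,-0.001,-0.162],1],[[0.036,0.011,-0.002],[-0.044,0.0,-0.161],1]]
[0.0926964  0.12333106 0.05632116 0.07586425]
```

Request:
{"name": "apply_moves", "arguments": {"plan": [[[-0.02,-0.014,-0.098],[0.003,0.001,0.003],1],[[-0.02,-0.014,-0.098],[0.003,0.002,0.003],1],[[-0.02,-0.014,-0.098],[0.002,0.001,0.003],1],[[0.013,-0.035,0.004],[-0.043,0,-0.162],1],[[0.017,-0.034,0.003],[-0.043,0,-0.162],1],[[0.021,-0.031,0.002],[-0.043,0,-0.162],1],[[0.025,-0.028,0.001],[-0.043,0,-0.162],1],[[0.028,-0.025,0],[-0.043,0,-0.161],1],[[0.031,-0.021,-0.001],[-0.043,0,-0.162],1],[[0.033,-0.017,-0.001],[-0.043,0,-0.161],1],[[0.035,-0.013,-0.002],[-0.044,0,-0.162],1],[[0.037,-0.008,-0.002],[-0.043,0,-0.161],1]]}}

```text
time_s: 6.25
ee_pos: [0.5289, 0.2504, 0.0886]
tool_rot: [0.363, 0.923, -0.048, 0.121]
ft_force: [-0.2, 0.7, -0.3]
width: 0.0351
grasp_force: 30.0
```

Request:
{"name": "apply_moves", "arguments": {"plan": [[[0.038,-0.003,-0.002],[-0.044,0,-0.162],1],[[0.038,0.002,-0.002],[-0.043,0,-0.161],1],[[0.037,0.006,-0.003],[-0.043,0,-0.162],1],[[0.036,0.011,-0.002],[-0.044,0,-0.161],1],[[0,0,0],[0,0,0],1]]}}

```text
time_s: 6.75
ee_pos: [0.4934, 0.2777, 0.0796]
tool_rot: [0.112, 0.985, -0.015, 0.129]
ft_force: [0.1, -0.5, 0.2]
width: 0.0348
grasp_force: 30.0
```

Run:
```python
from pl import *
p,d,c=shot('scene'); cv2.imwrite('pics/s4.png',cv2.resize(p[180:270,120:260],None,fx=5,fy=5)[...,::-1])
C=np.array([.4962,.2772])-.002*np.array([np.cos(np.radians(-13.1)),np.sin(np.radians(-13.1))])
go([dict(p=(*C,.040),yaw=76.9,tilt=-15,step=.02),dict(p=(*C,.0245),yaw=76.9,tilt=-15,step=.008)],1,ex=C,r=.13,op=.035)
```

```text
t 6.8 q [0.529, 0.399, 1.749, -0.245, 0.818, -0.658] p [0.4942, 0.2775, 0.0799] yaw 76.7 z [0.251, -0.059, -0.966] w 0.0347 g 30.0 F [0.5, 0.0, -0.9]
clear [0.093 0.141 0.074 0.097] at row [3, 3, 3, 3] q1 end 0.53
[[[0.017,0.0,0.064],[0.0,-0.001,-0.002],1],[[0.017,0.001,0.064],[0.0,-0.001,-0.002],1],[[0.007,0.0,0.025],[0.0,0.0,0.0],1],[[0.006,0.0,0.025],[0.0,0.0,0.0],1]]
```

View pics/s4.png

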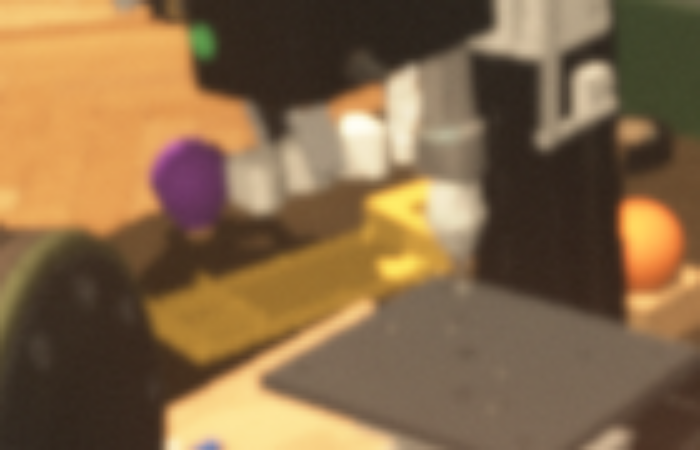

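The crop shows the foam held level above the yellow compartment: ends at (255,180) and (385,140), finger at (315,150), parallel to the tray. I lower and release it.

Request:
{"name": "apply_moves", "arguments": {"plan": [[[0.017,0,0.064],[0,0,0],1],[[0.017,0,0.064],[0,0,0],1],[[0.007,0,0.026],[0,0,0],1],[[0.006,0,0.026],[0,0,0],1],[[0,0,0],[0,0,0],1],[[0,0,0],[0,0,0],0.5],[[0,0,0],[0,0,0],0.45],[[-0.017,0,-0.065],[0,0,0],0.4],[[-0.026,0,-0.097],[0,0,0],0.4],[[-0.026,0,-0.097],[0,0,0],0.4],[[-0.034,0,-0.13],[0,0,0],0.4]]}}

```text
time_s: 7.9
ee_pos: [0.494, 0.2772, 0.1454]
tool_rot: [0.114, 0.985, -0.015, 0.128]
ft_force: [-0.3, 0.6, -0.2]
width: 0.0563
grasp_force: 0.0
```

Run:
```python
from pl import *
show()
for t in (0,5,10,15,20): print(t,clear((.557,-.0445,.014),rot(20.6,t),drop((.557,-.0445),.042)))
go([dict(p=(.58,.20,.42),yaw=60,tilt=0),dict(p=(.60,.03,.42),yaw=35,tilt=0),dict(p=(.57,-.06,.30),yaw=20.6,tilt=12),dict(p=(.557,-.0445,.08),yaw=20.6,tilt=12)],.5,step=.045)
```

```text
t 7.9 q [0.529, 0.31, 1.697, -0.218, 0.957, -0.703] p [0.494, 0.2772, 0.1454] yaw 76.8 z [0.249, -0.059, -0.967] w 0.0563 g 0.0 F [-0.3, 0.6, -0.2]
0 [-0.00885774  0.07497884  0.04343906  0.0296612 ]
5 [0.0062948  0.08056146 0.04867068 0.02907333]
10 [0.02003815 0.07021992 0.04423968 0.02846542]
15 [0.02118091 0.0598239  0.03592249 0.0280021 ]
20 [0.01830658 0.0494476  0.02757345 0.02769422]
t 7.9 q [0.529, 0.31, 1.697, -0.218, 0.957, -0.703] p [0.494, 0.2772, 0.1454] yaw 76.8 z [0.249, -0.059, -0.967] w 0.0563 g 0.0 F [-0.3, 0.6, -0.2]
clear [0.042 0.114 0.083 0.044] at row [19, 19, 19, 19] q1 end -0.227
[[[-0.08,-0.027,-0.114],[0.007,0.047,0.053],0.5],[[-0.077,-0.024,-0.117],[0.007,0.047,0.053],0.5],[[-0.073,-0.021,-0.119],[0.007,0.047,0.053],0.5],[[-0.07,-0.019,-0.122],[0.007,0.047,0.053],0.5],[[-0.066,-0.017,-0.125],[0.007,0.047,0.053],0.5],[[-0.062,-0.015,-0.127],[0.006,0.046,0.054],0.5],[[-0.059,-0.013,-0.128],[0.007,0.047,0.053],0.5],[[-0.085,-0.114,0.0],[0.0,0.0,0.139],0.5],[[-0.097,-0.105,0.0],[0.0,0.0,0.139],0.5],[[-0.108,-0.093,0.0],[0.0,0.0,0.139],0.5],[[-0.118,-0.081,0.0],[-0.001,0.0,0.139],0.5],[[-0.047,-0.064,0.1],[-0.008,0.066,0.08],0.5]]
[[[-0.056,-0.061,0.097],[-0.008,0.066,0.08],0.5],[[-0.065,-0.057,0.093],[-0.008,0.067,0.079],0.5],[[-0.073,-0.054,0.09],[-0.009,0.066,0.08],0.5],[[-0.018,-0.004,0.146],[0.0,0.0,0.0],0.5],[[-0.018,-0.005,0.146],[0.0,0.0,0.0],0.5],[[-0.018,-0.004,0.146],[0.0,0.0,0.0],0.5],[[-0.018,-0.005,0.146],[0.0,0.0,0.0],0.5],[[-0.018,-0.004,0.146],[0.0,0.0,0.0],0.5]]
```

Request:
{"name": "apply_moves", "arguments": {"plan": [[[-0.08,-0.027,-0.114],[0.007,0.047,0.053],0.5],[[-0.077,-0.024,-0.117],[0.007,0.047,0.053],0.5],[[-0.073,-0.021,-0.119],[0.007,0.047,0.053],0.5],[[-0.07,-0.019,-0.122],[0.007,0.047,0.053],0.5],[[-0.066,-0.017,-0.125],[0.007,0.047,0.053],0.5],[[-0.062,-0.015,-0.127],[0.006,0.046,0.054],0.5],[[-0.059,-0.013,-0.128],[0.007,0.047,0.053],0.5],[[-0.085,-0.114,0],[0,0,0.139],0.5],[[-0.097,-0.105,0],[0,0,0.139],0.5],[[-0.108,-0.093,0],[0,0,0.139],0.5],[[-0.118,-0.081,0],[0,0,0.139],0.5],[[-0.047,-0.064,0.1],[-0.008,0.066,0.08],0.5]]}}

```text
time_s: 9.1
ee_pos: [0.5932, 0.0052, 0.3923]
tool_rot: [0.492, 0.871, 0.016, -0.018]
ft_force: [1.3, 0.3, -0.4]
width: 0.0473
grasp_force: 0.0
```

Run:
```python
from pl import *
p,d,c=shot('top'); cv2.imwrite('pics/t5.png',p[...,::-1])
w=world(d,c,*np.meshgrid(np.arange(560),np.arange(420)))
k=np.zeros(d.shape,bool); k[225:320,175:230]=1
m=k&(d>0)&(p.min(-1)>130)&(w[...,2]>.015)&(w[...,2]<.05); P=w[m]
r=cv2.minAreaRect((P[:,:2]*1000).astype(np.float32)); print(len(P),r,P.mean(0).round(3),'want c',[.4962,.2772])
go([dict(p=(.57,-.06,.30),yaw=20.6,tilt=12),dict(p=(.557,-.0445,.08),yaw=20.6,tilt=12)],.5,step=.045)
```

```text
482 ((456.5248718261719, 240.9330596923828), (176.23199462890625, 80.88090515136719), 41.52991485595703) [0.467 0.25  0.025] want c [0.4962, 0.2772]
t 9.2 q [-0.079, 0.36, 1.056, 0.049, 1.757, -0.608] p [0.5915, 0.0027, 0.3848] yaw 30.8 z [-0.028, 0.051, -0.998] w 0.0471 g 0.0 F [-0.0, -2.9, -5.5]
clear [0.042 0.114 0.083 0.044] at row [7, 7, 7, 7] q1 end -0.227
[[[-0.053,-0.056,0.091],[-0.009,0.064,0.075],0.5],[[-0.061,-0.054,0.088],[-0.009,0.064,0.075],0.5],[[-0.068,-0.051,0.084],[-0.009,0.064,0.074],0.5],[[-0.018,-0.004,0.146],[0.0,0.0,0.0],0.5],[[-0.018,-0.004,0.146],[0.0,0.0,0.0],0.5],[[-0.018,-0.005,0.146],[0.0,0.0,0.0],0.5],[[-0.018,-0.004,0.146],[0.0,0.0,0.0],0.5],[[-0.018,-0.005,0.147],[0.0,0.0,0.0],0.5]]
```

Request:
{"name": "apply_moves", "arguments": {"plan": [[[-0.053,-0.056,0.091],[-0.009,0.064,0.075],0.5],[[-0.061,-0.054,0.088],[-0.009,0.064,0.075],0.5],[[-0.068,-0.051,0.084],[-0.009,0.064,0.075],0.5],[[-0.018,-0.004,0.146],[0,0,0],0.5],[[-0.018,-0.004,0.146],[0,0,0],0.5],[[-0.018,-0.005,0.146],[0,0,0],0.5],[[-0.018,-0.004,0.146],[0,0,0],0.5],[[-0.018,-0.004,0.146],[0,0,0],0.5]]}}

```text
time_s: 9.95
ee_pos: [0.5605, -0.0408, 0.0835]
tool_rot: [0.562, 0.821, 0.059, -0.082]
ft_force: [0.9, 0.8, -0.6]
width: 0.0472
grasp_force: 0.0
```

Run:
```python
from pl import *
p,d,c=shot('top'); w=world(d,c,*np.meshgrid(np.arange(560),np.arange(420)))
a=np.radians(-13.1); L=(w[...,:2]-[.503,.2756])@np.array([[np.cos(a),-np.sin(a)],[np.sin(a),np.cos(a)]])
m=(d>0)&(abs(L[...,0]+.007)<.055)&(abs(L[...,1])<.035)&(w[...,2]>.017)&(w[...,2]<.06)&(p.min(-1)>100)
q=L[m]; print(len(q),'foam in tray frame',q.min(0).round(3),q.max(0).round(3),cv2.minAreaRect((q*1000).astype(np.float32)),np.median(w[m][:,2]))
# pine in scene camera now
go([dict(p=(.557,-.0445,.016),yaw=20.6,tilt=12,step=.03)],.5,ex=(.557,-.0445))
```

```text
292 foam in tray frame [-0.048 -0.017] [0.036 0.017] ((-6.058574676513672, 0.21534347534179688), (34.05420684814453, 83.25682067871094), 89.69209289550781) 0.030644256147459692
t 10.0 q [-0.218, 0.527, 1.555, 0.185, 1.186, -0.668] p [0.5571, -0.0399, 0.0764] yaw 21.2 z [-0.079, 0.192, -0.978] w 0.0473 g 0.0 F [-2.5, 1.6, -7.5]
clear [0.023 0.068 0.042 0.042] at row [2, 2, 2, 2] q1 end -0.227
[[[-0.019,-0.002,0.065],[-0.003,0.0,0.004],0.5],[[-0.018,-0.002,0.065],[-0.002,0.001,0.004],0.5],[[-0.019,-0.001,0.064],[-0.003,0.0,0.005],0.5]]
```

Foam sits centred in the yellow tray, flat and aligned (offset +1, 0 mm). Next, the pine block.

Request:
{"name": "apply_moves", "arguments": {"plan": [[[-0.019,-0.002,0.065],[-0.003,0,0.004],0.5],[[-0.019,-0.002,0.065],[-0.003,0,0.004],0.5],[[-0.019,-0.002,0.068],[-0.003,0,0.004],0.5],[[0,0,0],[0,0,0],0.5],[[0,0,0],[0,0,0],1],[[0,0,0],[0,0,0],1],[[0,0,0],[0,0,0],1],[[0,0,0],[0,0,0],1]]}}

```text
time_s: 10.8
ee_pos: [0.5614, -0.0461, 0.0239]
tool_rot: [0.566, 0.818, 0.062, -0.081]
ft_force: [-1.4, -0.3, 6.2]
width: 0.0207
grasp_force: 30.0
```

Run:
```python
from pl import *
s=show();p=np.array(s['ee_pos'])
bc=np.array([.5183,-.2649]);a=np.radians(-6.4);C=bc-.007*np.array([np.cos(a),np.sin(a)]);print(C)
for t in(12,-12):print(clear((*C,.022),rot(83.6,t),drop(C,.12)))
go([dict(p=p+[.0,-.01,.10],yaw=20.6,tilt=12),dict(p=(*C,.10),yaw=83.6,tilt=12),dict(p=(*C,.045),yaw=83.6,tilt=12,step=.03)],1,ex=p[:2],op=.022)
```

```text
t 10.8 q [-0.228, 0.604, 1.576, 0.198, 1.076, -0.693] p [0.5614, -0.0461, 0.0239] yaw 20.6 z [-0.062, 0.192, -0.979] w 0.0207 g 30.0 F [-1.4, -0.3, 6.2]
[ 0.51134362 -0.26411972]
[0.03784793 0.10465426 0.03544907 0.07521441]
[0.03327625 0.13610955 0.06779434 0.07818161]
t 10.8 q [-0.228, 0.604, 1.576, 0.198, 1.076, -0.693] p [0.5614, -0.0461, 0.0239] yaw 20.6 z [-0.062, 0.192, -0.979] w 0.0207 g 30.0 F [-1.4, -0.3, 6.2]
clear [0.039 0.1   0.052 0.026] at row [0, 0, 12, 12] q1 end -0.504
[[[0.012,-0.003,-0.111],[0.004,0.003,0.001],1],[[0.013,-0.003,-0.111],[0.004,0.002,0.001],1],[[0.012,-0.003,-0.111],[0.004,0.003,0.001],1],[[-0.074,-0.05,-0.006],[0.036,0.0,-0.171],1],[[-0.067,-0.06,-0.004],[0.037,0.0,-0.171],1],[[-0.058,-0.068,-0.002],[0.036,0.0,-0.171],1],[[-0.049,-0.075,0.0],[0.037,0.0,-0.171],1],[[-0.038,-0.081,0.002],[0.036,0.0,-0.171],1],[[-0.027,-0.086,0.005],[0.037,0.0,-0.172],1],[[-0.015,-0.088,0.007],[0.036,0.0,-0.171],1],[[-0.003,-0.089,0.009],[0.037,0.0,-0.172],1],[[-0.019,0.0,0.09],[0.0,0.0,0.0],1]]
[[[-0.019,0.0,0.089],[0.0,0.0,0.0],1]]
```

Run:
```python
from h import *
p,d,c=shot('scene'); cv2.imwrite('pics/s6.png',cv2.resize(p[200:290,230:370],None,fx=5,fy=5,interpolation=cv2.INTER_CUBIC)[...,::-1]);show()
```

```text
t 10.8 q [-0.228, 0.604, 1.576, 0.198, 1.076, -0.693] p [0.5614, -0.0461, 0.0239] yaw 20.6 z [-0.062, 0.192, -0.979] w 0.0207 g 30.0 F [-1.6, -0.9, 6.5]
```

View pics/s6.png

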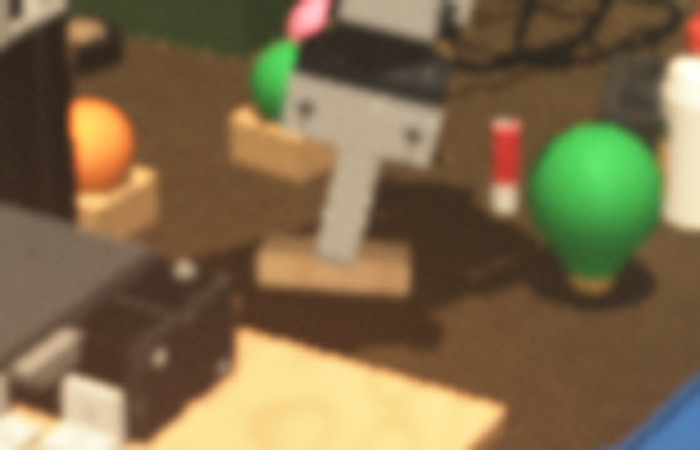

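The crop shows the finger holding only the upper half of the pine block at (335,265), and the tool is 8 mm above its command. I open and check.

Request:
{"name": "apply_moves", "arguments": {"plan": [[[0,0,0],[0,0,0],0.6],[[0,0,0],[0,0,0],0.45],[[0,0,0],[0,0,0],0.45],[[0,0,0],[0,0,0],0.45]]}}

```text
time_s: 11.25
ee_pos: [0.5609, -0.046, 0.0228]
tool_rot: [0.566, 0.818, 0.062, -0.081]
ft_force: [-0.5, -0.9, 0.3]
width: 0.0488
grasp_force: 0.0
```

Run:
```python
from h import *
show();p,d,c=shot('scene'); w=world(d,c,*np.meshgrid(np.arange(560),np.arange(420)))
hsv=cv2.cvtColor(p,cv2.COLOR_RGB2HSV)
k=(d>0)&(w[...,2]>.006)&(w[...,2]<.03)&(np.hypot(w[...,0]-.557,w[...,1]+.0445)<.055)&(hsv[...,0]<25)&(hsv[...,1]>60)&(hsv[...,2]>120)
P=w[k];print(len(P),P.min(0).round(3),P.max(0).round(3))
t=P[P[:,2]>.015]; print('top',len(t),cv2.minAreaRect((t[:,:2]*1000).astype(np.float32)),np.percentile(t[:,2],[50,95]).round(4))
```

```text
t 11.2 q [-0.228, 0.605, 1.576, 0.198, 1.076, -0.693] p [0.5609, -0.046, 0.0228] yaw 20.6 z [-0.063, 0.193, -0.979] w 0.0488 g 0.0 F [-0.5, -0.9, 0.3]
206 [ 0.523 -0.085  0.006] [ 0.592 -0.01   0.03 ]
top 134 ((558.0626220703125, -46.278846740722656), (67.25056457519531, 60.49808120727539), 69.69869232177734) [0.0181 0.0288]
```

Run:
```python
from pl import *
go([dict(p=(.558,-.0445,.0145),yaw=20.6,tilt=12,step=.01)],.45,ex=(.557,-.0445))
```

```text
t 11.3 q [-0.228, 0.605, 1.576, 0.198, 1.076, -0.693] p [0.5609, -0.046, 0.0228] yaw 20.6 z [-0.063, 0.193, -0.979] w 0.0507 g 0.0 F [-0.4, 1.1, 0.4]
clear [0.022 0.066 0.041 0.042] at row [0, 0, 0, 0] q1 end -0.227
[[[0.002,-0.008,0.029],[0.011,0.007,0.002],0.45]]
```

Request:
{"name": "apply_moves", "arguments": {"plan": [[[0.002,-0.008,0.029],[0.011,0.007,0.002],0.45],[[0,0,0],[0,0,0],0.45],[[0,0,0],[0,0,0],0.8],[[0,0,0],[0,0,0],1],[[0,0,0],[0,0,0],1],[[0,0,0],[0,0,0],1]]}}

```text
time_s: 11.9
ee_pos: [0.5581, -0.0447, 0.0146]
tool_rot: [0.566, 0.818, 0.06, -0.086]
ft_force: [0.3, -0.2, -0.3]
width: 0.0228
grasp_force: 0.1
```

Run:
```python
from pl import *
s=show();p=np.array(s['ee_pos']);C=np.array([.5113,-.2641])
go([dict(p=p+[.0,-.01,.10],yaw=20.6,tilt=12),dict(p=(*C,.10),yaw=83.6,tilt=12),dict(p=(*C,.06),yaw=83.6,tilt=12,step=.04)],1,ex=p[:2],op=.022)
```

```text
t 11.9 q [-0.227, 0.617, 1.58, 0.199, 1.069, -0.694] p [0.5581, -0.0447, 0.0146] yaw 20.6 z [-0.073, 0.195, -0.978] w 0.0228 g 0.1 F [0.3, -0.2, -0.3]
t 11.9 q [-0.227, 0.617, 1.58, 0.199, 1.069, -0.694] p [0.5581, -0.0447, 0.0146] yaw 20.6 z [-0.073, 0.195, -0.978] w 0.0228 g 0.1 F [0.3, -0.2, -0.3]
clear [0.035 0.093 0.059 0.038] at row [0, 0, 0, 6] q1 end -0.504
[[[0.013,-0.004,-0.111],[0.0,0.0,0.0],1],[[0.013,-0.004,-0.111],[0.0,0.0,0.0],1],[[0.013,-0.004,-0.111],[0.0,0.0,0.0],1],[[-0.074,-0.049,-0.01],[0.036,0.0,-0.171],1],[[-0.067,-0.059,-0.008],[0.036,0.0,-0.171],1],[[-0.059,-0.067,-0.006],[0.037,0.0,-0.171],1],[[-0.049,-0.075,-0.004],[0.036,0.0,-0.171],1],[[-0.039,-0.081,-0.002],[0.037,0.0,-0.171],1],[[-0.028,-0.085,0.0],[0.036,0.0,-0.171],1],[[-0.016,-0.088,0.003],[0.037,0.0,-0.172],1],[[-0.004,-0.09,0.006],[0.036,0.0,-0.171],1],[[-0.028,0.0,0.13],[0.0,0.0,0.0],1]]
```

Request:
{"name": "apply_moves", "arguments": {"plan": [[[0,0,0],[0,0,0],1],[[0,0,0],[0,0,0],1],[[0.013,-0.004,-0.111],[0,0,0],1],[[0.013,-0.004,-0.111],[0,0,0],1],[[0.013,-0.004,-0.111],[0,0,0],1]]}}

```text
time_s: 12.4
ee_pos: [0.5576, -0.0547, 0.1157]
tool_rot: [0.566, 0.818, 0.059, -0.086]
ft_force: [0.8, 0.0, -0.4]
width: 0.0221
grasp_force: 30.0
```

Request:
{"name": "apply_moves", "arguments": {"plan": [[[-0.074,-0.049,-0.01],[0.036,0,-0.171],1],[[-0.067,-0.059,-0.008],[0.036,0,-0.171],1],[[-0.059,-0.067,-0.006],[0.037,0,-0.171],1],[[-0.049,-0.075,-0.004],[0.036,0,-0.171],1],[[-0.039,-0.081,-0.002],[0.037,0,-0.171],1],[[-0.028,-0.085,0],[0.036,0,-0.171],1],[[-0.016,-0.088,0.003],[0.037,0,-0.171],1],[[-0.004,-0.09,0.006],[0.036,0,-0.171],1],[[-0.028,0,0.13],[0,0,0],1],[[0,0,0],[0,0,0],1],[[0,0,0],[0,0,0],1]]}}

```text
time_s: 13.5
ee_pos: [0.5112, -0.2639, 0.0601]
tool_rot: [0.056, 0.993, 0.006, -0.105]
ft_force: [0.1, -1.2, 0.4]
width: 0.0214
grasp_force: 30.0
```

Run:
```python
from pl import *
p,d,c=shot('scene'); cv2.imwrite('pics/s7.png',cv2.resize(p[230:330,320:440],None,fx=5,fy=5,interpolation=cv2.INTER_CUBIC)[...,::-1])
go([dict(p=(.5113,-.2641,.030),yaw=83.6,tilt=12,step=.02),dict(p=(.5113,-.2641,.0195),yaw=83.6,tilt=12,step=.006)],1,ex=(.511,-.264),r=.12)
```

```text
t 13.6 q [-0.504, 0.63, 1.429, -0.083, 1.277, -1.93] p [0.5118, -0.2641, 0.0611] yaw 83.5 z [-0.206, 0.023, -0.978] w 0.0217 g 30.0 F [0.2, 0.3, -0.1]
clear [0.037 0.103 0.034 0.075] at row [3, 3, 3, 3] q1 end -0.504
[[[-0.01,0.0,0.051],[0.0,0.0,-0.001],1],[[-0.01,0.0,0.051],[0.0,0.001,-0.001],1],[[-0.004,0.0,0.017],[0.0,0.0,0.0],1],[[-0.003,0.0,0.017],[0.0,0.0,0.0],1]]
```

View pics/s7.png

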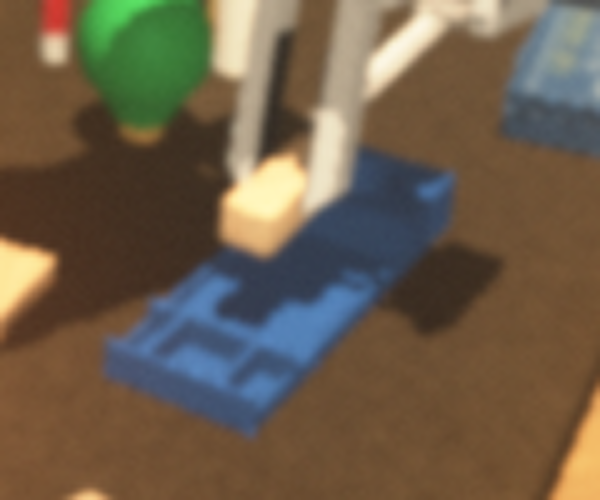

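The crop shows the block level and parallel above the blue compartment at (260,215), pine end toward the robot. I lower and release it.

Request:
{"name": "apply_moves", "arguments": {"plan": [[[-0.01,0,0.051],[0,0,0],1],[[-0.01,0,0.051],[0,0,0],1],[[-0.004,0,0.017],[0,0,0],1],[[-0.003,0,0.017],[0,0,0],1],[[0,0,0],[0,0,0],1],[[0,0,0],[0,0,0],0.7],[[0,0,0],[0,0,0],0.66],[[0.008,0,-0.04],[0,0,0],0.66],[[0.02,0,-0.1],[0,0,0],0.6],[[0.03,0,-0.14],[0,0,0],0.6],[[0,0,0],[0,0,0],0.6]]}}

```text
time_s: 14.65
ee_pos: [0.5134, -0.2654, 0.1105]
tool_rot: [0.056, 0.993, 0.004, -0.1]
ft_force: [0.4, -0.1, 0.3]
width: 0.0375
grasp_force: 0.0
```

Run:
```python
from pl import *
b=np.array((.675,-.0805,.029)); P=drop(b,.02)
for y in(-10,0,10,20):
  for t in(3,5,8): print(y,t,clear(b,rot(y,t),P,.036).round(3))
go([dict(p=(.56,-.20,.22),yaw=40,tilt=5),dict(p=(.675,-.0805,.12),yaw=5,tilt=6),dict(p=(.675,-.0805,.075),yaw=5,tilt=6,step=.03)],.6,ex=b[:2],r=.02,op=.036)
```

```text
-10 3 [0.021 0.057 0.024 0.032]
-10 5 [0.026 0.053 0.02  0.031]
-10 8 [0.033 0.048 0.015 0.03 ]
0 3 [0.02  0.056 0.031 0.029]
0 5 [0.025 0.052 0.029 0.028]
0 8 [0.032 0.046 0.024 0.027]
10 3 [0.02  0.056 0.029 0.026]
10 5 [0.024 0.051 0.027 0.025]
10 8 [0.031 0.045 0.025 0.024]
20 3 [0.019 0.055 0.029 0.023]
20 5 [0.023 0.051 0.027 0.022]
20 8 [0.029 0.044 0.025 0.022]
t 14.7 q [-0.504, 0.57, 1.398, -0.082, 1.36, -1.938] p [0.5134, -0.2654, 0.1105] yaw 83.5 z [-0.199, 0.019, -0.98] w 0.0375 g 0.0 F [0.4, -0.1, 0.3]
clear [0.041 0.084 0.047 0.031] at row [12, 12, 12, 12] q1 end -0.211
[[[-0.009,0.039,-0.064],[-0.024,-0.023,0.16],0.6],[[-0.005,0.041,-0.063],[-0.024,-0.023,0.16],0.6],[[-0.001,0.042,-0.062],[-0.024,-0.022,0.159],0.6],[[0.003,0.044,-0.062],[-0.024,-0.023,0.16],0.6],[[0.008,0.044,-0.061],[-0.024,-0.022,0.159],0.6],[[0.011,0.044,-0.06],[-0.023,-0.023,0.16],0.6],[[0.006,0.11,0.067],[-0.015,0.004,0.155],0.6],[[0.019,0.108,0.069],[-0.015,0.004,0.155],0.6],[[0.032,0.103,0.07],[-0.015,0.005,0.155],0.6],[[0.044,0.098,0.071],[-0.015,0.004,0.154],0.6],[[0.055,0.092,0.073],[-0.015,0.005,0.155],0.6],[[-0.008,0.0,0.075],[0.0,0.0,0.0],0.6]]
[[[-0.008,0.0,0.074],[0.0,0.0,0.0],0.6]]
```

Request:
{"name": "apply_moves", "arguments": {"plan": [[[-0.009,0.039,-0.064],[-0.024,-0.023,0.16],0.6],[[-0.005,0.041,-0.063],[-0.024,-0.023,0.16],0.6],[[-0.001,0.042,-0.062],[-0.024,-0.023,0.16],0.6],[[0.003,0.044,-0.062],[-0.024,-0.023,0.16],0.6],[[0.008,0.044,-0.061],[-0.024,-0.023,0.16],0.6],[[0.011,0.044,-0.06],[-0.023,-0.023,0.16],0.6],[[0.006,0.11,0.067],[-0.015,0.004,0.155],0.6],[[0.019,0.108,0.069],[-0.015,0.004,0.155],0.6],[[0.032,0.103,0.07],[-0.015,0.004,0.155],0.6],[[0.044,0.098,0.071],[-0.015,0.004,0.155],0.6],[[0.055,0.092,0.073],[-0.015,0.004,0.155],0.6],[[0,0,0],[0,0,0],0.6]]}}

```text
time_s: 15.85
ee_pos: [0.6735, -0.0763, 0.1099]
tool_rot: [0.676, 0.735, 0.033, -0.044]
ft_force: [0.0, -0.4, 0.6]
width: 0.0376
grasp_force: 0.0
```

Request:
{"name": "apply_moves", "arguments": {"plan": [[[0,0,0],[0,0,0],0.6],[[0,0,0],[0,0,0],0.6]]}}

```text
time_s: 16.05
ee_pos: [0.6732, -0.0804, 0.1143]
tool_rot: [0.675, 0.736, 0.034, -0.041]
ft_force: [-0.1, 0.6, -0.4]
width: 0.038
grasp_force: 0.0
```

Run:
```python
from pl import *
p,d,c=shot('scene'); w=world(d,c,*np.meshgrid(np.arange(560),np.arange(420)))
hsv=cv2.cvtColor(p,cv2.COLOR_RGB2HSV)
k=(d>0)&(w[...,2]>.02)&(w[...,2]<.055)&(np.hypot(w[...,0]-.675,w[...,1]+.08)<.025)&((hsv[...,0]<8)|(hsv[...,0]>172))&(hsv[...,1]>120)
P=w[k];print('bat red face',len(P),np.median(P,0).round(4),P.max(0).round(3))
q=P-np.array(c['position']); q[:,2]=0; q=np.median(q,0); print('centre est',(np.median(P,0)+q/np.linalg.norm(q)*.006).round(4))
b=(.675,-.0805)
go([dict(p=(*b,.075),yaw=5,tilt=6,step=.04),dict(p=(*b,.030),yaw=5,tilt=6,step=.03)],.6,ex=b[:2],r=.02,op=.036)
```

```text
bat red face 55 [ 0.6716 -0.086   0.0341] [ 0.679 -0.076  0.049]
centre est [ 0.677  -0.0835  0.0341]
t 16.1 q [-0.212, 0.689, 1.186, 0.105, 1.304, -0.326] p [0.6732, -0.0805, 0.1144] yaw 4.9 z [-0.014, 0.106, -0.994] w 0.0376 g 0.0 F [-0.2, 0.2, 0.5]
clear [0.027 0.05  0.028 0.026] at row [2, 2, 2, 2] q1 end -0.211
[[[-0.015,0.006,0.131],[-0.006,-0.003,-0.004],0.6],[[-0.008,0.0,0.074],[0.0,0.0,0.0],0.6],[[-0.007,0.0,0.075],[0.0,0.0,0.0],0.6]]
```

Request:
{"name": "apply_moves", "arguments": {"plan": [[[-0.018,0.009,0.131],[-0.006,-0.003,-0.004],0.6],[[-0.009,0,0.074],[0,0,0],0.6],[[-0.008,0,0.075],[0,0,0],0.6],[[0,0,0],[0,0,0],0.6],[[0,0,0],[0,0,0],0.8],[[0,0,0],[0,0,0],1],[[0,0,0],[0,0,0],1],[[0,0,0],[0,0,0],1]]}}

```text
time_s: 16.9
ee_pos: [0.6764, -0.081, 0.03]
tool_rot: [0.675, 0.736, 0.036, -0.038]
ft_force: [-1.5, -0.4, 6.4]
width: 0.0141
grasp_force: 30.0
```

Run:
```python
from pl import *
s=show();p=np.array(s['ee_pos'])
bc=np.array([.5183,-.2649]);a=np.radians(-6.4);C=bc-.079*np.array([np.cos(a),np.sin(a)]);print(C)
for y in (5,-6.4,40,83): print(y,clear((*C,.036),rot(y,6),drop(bc,.12)))
Y=5
go([dict(p=p+[0,0,.10],yaw=5,tilt=6),dict(p=(.56,-.2,.14),yaw=Y,tilt=6),dict(p=(*C,.12),yaw=Y,tilt=6),dict(p=(*C,.075),yaw=Y,tilt=6)],1,ex=p[:2],r=.02,op=.015,step=.045)
```

```text
t 16.9 q [-0.212, 0.786, 1.231, 0.109, 1.157, -0.345] p [0.6764, -0.081, 0.03] yaw 5.0 z [-0.008, 0.104, -0.995] w 0.0141 g 30.0 F [-1.5, -0.4, 6.4]
[ 0.43979233 -0.25609395]
5 [0.05469421 0.15154843 0.10205291 0.07091708]
-6.4 [0.05505431 0.14919687 0.10833931 0.06915977]
40 [0.05052904 0.15334662 0.09830019 0.0551654 ]
83 [0.04139503 0.14625975 0.1029709  0.04383987]
t 16.9 q [-0.212, 0.786, 1.231, 0.109, 1.157, -0.345] p [0.6764, -0.081, 0.03] yaw 5.0 z [-0.008, 0.104, -0.995] w 0.0141 g 30.0 F [-1.5, -0.4, 6.4]
clear [0.037 0.074 0.04  0.035] at row [0, 0, 0, 0] q1 end -0.64
[[[0.012,0.0,-0.111],[0.0,0.0,0.0],1],[[0.011,0.0,-0.11],[0.001,0.0,0.0],1],[[0.012,0.0,-0.111],[0.0,0.0,0.0],1],[[-0.089,-0.105,-0.018],[0.0,0.0,0.0],1],[[-0.089,-0.105,-0.018],[0.0,0.0,0.0],1],[[-0.089,-0.105,-0.017],[0.0,0.0,0.0],1],[[-0.089,-0.106,-0.018],[0.0,0.0,0.0],1],[[-0.052,-0.138,0.017],[0.0,0.0,0.0],1],[[-0.053,-0.139,0.017],[0.0,0.0,0.0],1],[[-0.052,-0.138,0.017],[0.0,0.0,0.0],1],[[-0.008,0.0,0.075],[0.0,0.0,0.0],1],[[-0.008,0.0,0.074],[0.0,0.0,0.0],1]]
```

Request:
{"name": "apply_moves", "arguments": {"plan": [[[0.012,0,-0.111],[0,0,0],1],[[0.012,0,-0.12],[0,0,0],1],[[0.012,0,-0.12],[0,0,0],1],[[-0.089,-0.105,-0.018],[0,0,0],1],[[-0.089,-0.105,-0.018],[0,0,0],1],[[-0.089,-0.105,-0.018],[0,0,0],1],[[-0.089,-0.105,-0.018],[0,0,0],1],[[-0.052,-0.138,0.018],[0,0,0],1],[[-0.052,-0.138,0.018],[0,0,0],1],[[-0.052,-0.138,0.018],[0,0,0],1],[[0,0,0],[0,0,0],1],[[0,0,0],[0,0,0],1]]}}

```text
time_s: 18.1
ee_pos: [0.4401, -0.2561, 0.1245]
tool_rot: [0.675, 0.736, 0.035, -0.039]
ft_force: [1.5, 0.5, -1.2]
width: 0.014
grasp_force: 30.0
```

Run:
```python
from pl import *
p,d,c=shot('scene'); cv2.imwrite('pics/s8.png',cv2.resize(p[220:340,300:440],None,fx=5,fy=5,interpolation=cv2.INTER_CUBIC)[...,::-1])
C=(.4398,-.2561)
go([dict(p=(*C,.06),yaw=5,tilt=6),dict(p=(*C,.0355),yaw=5,tilt=6,step=.012)],1,ex=(.518,-.265),r=.14,op=.015,step=.035)
```

```text
t 18.1 q [-0.638, 0.341, 1.69, 0.084, 1.182, -0.76] p [0.4408, -0.2557, 0.1245] yaw 5.0 z [-0.009, 0.104, -0.995] w 0.0144 g 30.0 F [0.8, -0.7, 0.1]
clear [0.054 0.151 0.111 0.076] at row [4, 2, 4, 4] q1 end -0.64
[[[-0.012,-0.002,0.107],[0.0,0.0,0.0],1],[[-0.011,-0.001,0.107],[0.0,0.0,0.0],1],[[-0.003,0.0,0.027],[0.0,0.0,0.0],1],[[-0.003,0.0,0.027],[0.0,0.0,0.0],1],[[-0.003,0.0,0.027],[0.0,0.0,0.0],1]]
```

View pics/s8.png

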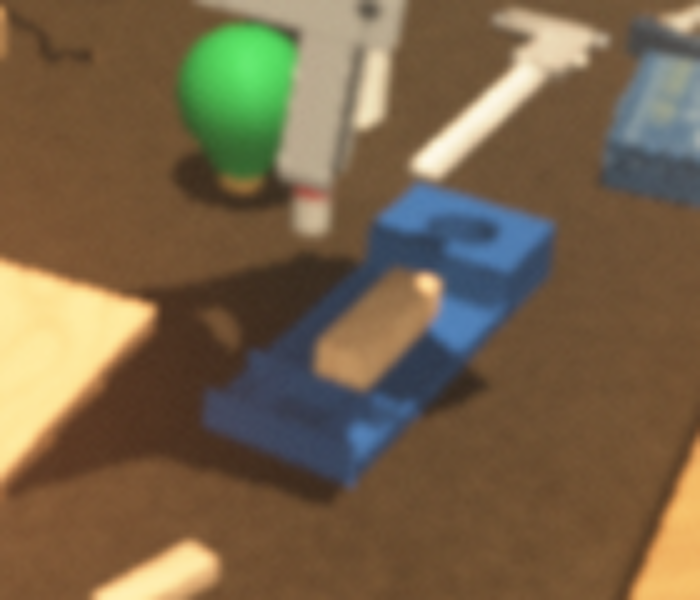

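The crop shows the block flat in the blue tray (375,330), and the battery upright in the fingers (312,210), still above the well. I lower it.

Request:
{"name": "apply_moves", "arguments": {"plan": [[[-0.012,-0.002,0.107],[0,0,0],1],[[-0.011,-0.001,0.107],[0,0,0],1],[[-0.003,0,0.027],[0,0,0],1],[[-0.003,0,0.027],[0,0,0],1],[[-0.003,0,0.028],[0,0,0],1],[[0,0,0],[0,0,0],1],[[0,0,0],[0,0,0],0.8],[[0,0,0],[0,0,0],0.7],[[0.005,0,-0.04],[0,0,0],0.7],[[0.01,0,-0.1],[0,0,0],0.7],[[0.012,0,-0.14],[0,0,0],0.6],[[0,0,0],[0,0,0],0.6]]}}

```text
time_s: 19.35
ee_pos: [0.4412, -0.2582, 0.125]
tool_rot: [0.675, 0.736, 0.036, -0.035]
ft_force: [0.2, -0.5, -1.0]
width: 0.037
grasp_force: 0.0
```

Run:
```python
from pl import *
show()
a=np.array((.5485,.098,.038)); P=drop(a,.04)
for y in(-10,0,10):
  for t in(-30,-35,-40): print(y,t,clear(a,rot(y,t),P,.06).round(3))
go([dict(p=(.50,-.25,.42),yaw=5,tilt=0),dict(p=(.60,.0,.42),yaw=0,tilt=0),dict(p=(.57,.16,.30),yaw=-5,tilt=-35),dict(p=(.55,.11,.12),yaw=-5,tilt=-35)],.3,ex=a[:2],r=.04,step=.045)
```

```text
t 19.4 q [-0.641, 0.339, 1.691, 0.084, 1.175, -0.764] p [0.4412, -0.2582, 0.125] yaw 5.0 z [-0.003, 0.099, -0.995] w 0.037 g 0.0 F [0.2, -0.5, -1.0]
-10 -30 [0.022 0.1   0.045 0.036]
-10 -35 [0.031 0.096 0.054 0.036]
-10 -40 [0.039 0.085 0.05  0.036]
0 -30 [0.027 0.091 0.03  0.035]
0 -35 [0.037 0.097 0.038 0.035]
0 -40 [0.046 0.086 0.046 0.035]
10 -30 [0.029 0.081 0.015 0.035]
10 -35 [0.041 0.089 0.022 0.035]
10 -40 [0.051 0.088 0.03  0.035]
t 19.4 q [-0.641, 0.339, 1.691, 0.084, 1.175, -0.764] p [0.4412, -0.2582, 0.125] yaw 5.0 z [-0.003, 0.099, -0.995] w 0.037 g 0.0 F [0.2, -0.5, -1.0]
clear [0.061 0.115 0.058 0.056] at row [22, 22, 22, 22] q1 end 0.374
[[[0.015,0.029,-0.139],[0.001,-0.018,0.0],0.3],[[0.013,0.029,-0.14],[0.001,-0.018,0.0],0.3],[[0.012,0.029,-0.14],[0.001,-0.018,0.0],0.3],[[0.009,0.029,-0.14],[0.001,-0.018,0.0],0.3],[[0.008,0.028,-0.14],[0.001,-0.018,0.0],0.3],[[0.005,0.028,-0.141],[0.001,-0.018,0.0],0.3],[[0.004,0.029,-0.14],[0.001,-0.018,0.0],0.3],[[0.133,0.067,0.0],[0.0,0.0,0.019],0.3],[[0.135,0.066,0.0],[0.0,0.0,0.018],0.3],[[0.135,0.064,0.0],[0.0,0.0,0.019],0.3],[[0.136,0.061,0.0],[0.0,0.0,0.018],0.3],[[0.137,0.06,0.0],[0.0,0.0,0.019],0.3]]
[[[0.139,0.057,0.0],[0.0,0.0,0.018],0.3],[[0.107,-0.02,0.08],[0.007,-0.156,0.022],0.3],[[0.115,-0.021,0.067],[0.007,-0.155,0.022],0.3],[[0.122,-0.023,0.052],[0.007,-0.156,0.021],0.3],[[0.127,-0.025,0.037],[0.007,-0.155,0.022],0.3],[[0.13,-0.028,0.021],[0.006,-0.156,0.021],0.3],[[0.041,-0.01,0.118],[0.0,0.0,0.0],0.3],[[0.041,-0.01,0.118],[0.0,0.0,0.0],0.3],[[0.041,-0.011,0.118],[0.0,0.0,0.0],0.3],[[0.04,-0.01,0.118],[0.0,0.0,0.0],0.3],[[0.041,-0.011,0.118],[0.0,0.0,0.0],0.3]]
```

Request:
{"name": "apply_moves", "arguments": {"plan": [[[0.015,0.029,-0.139],[0,-0.018,0],0.3],[[0.013,0.029,-0.14],[0,-0.018,0],0.3],[[0.012,0.029,-0.14],[0,-0.018,0],0.3],[[0.009,0.029,-0.14],[0,-0.018,0],0.3],[[0.008,0.028,-0.14],[0,-0.018,0],0.3],[[0.005,0.028,-0.14],[0,-0.018,0],0.3],[[0.004,0.029,-0.14],[0,-0.018,0],0.3],[[0.133,0.067,0],[0,0,0.019],0.3],[[0.135,0.066,0],[0,0,0.018],0.3],[[0.135,0.064,0],[0,0,0.019],0.3],[[0.136,0.061,0],[0,0,0.018],0.3],[[0.137,0.06,0],[0,0,0.019],0.3]]}}

```text
time_s: 20.55
ee_pos: [0.583, -0.0402, 0.4153]
tool_rot: [0.702, 0.712, 0.002, -0.002]
ft_force: [0.1, 0.0, 0.4]
width: 0.0654
grasp_force: 0.0
```

Request:
{"name": "apply_moves", "arguments": {"plan": [[[0.139,0.057,0],[0,0,0.018],0.3],[[0.107,-0.02,0.08],[0,-0.156,0.022],0.3],[[0.115,-0.021,0.067],[0,-0.156,0.022],0.3],[[0.122,-0.023,0.052],[0,-0.156,0.022],0.3],[[0.127,-0.025,0.037],[0,-0.156,0.022],0.3],[[0.13,-0.028,0.021],[0,-0.156,0.022],0.3],[[0.041,-0.01,0.118],[0,0,0],0.3],[[0.041,-0.01,0.118],[0,0,0],0.3],[[0.041,-0.01,0.118],[0,0,0],0.3],[[0.041,-0.01,0.118],[0,0,0],0.3],[[0,0,0],[0,0,0],0.3],[[0,0,0],[0,0,0],0.3]]}}

```text
time_s: 21.75
ee_pos: [0.5589, 0.1212, 0.1522]
tool_rot: [0.704, 0.644, -0.211, 0.211]
ft_force: [1.1, 0.8, 0.7]
width: 0.066
grasp_force: 0.0
```

Run:
```python
from pl import *
p,d,c=shot('top'); w=world(d,c,*np.meshgrid(np.arange(560),np.arange(420)))
np.savez('pics/t9.npz',p=p,d=d)
k=(d>0)&(np.hypot(w[...,0]-.44,w[...,1]+.256)<.03)&(w[...,2]>.04)&(w[...,2]<.08); print('battery top',k.sum(),w[k].mean(0).round(3))
a=np.radians(-6.4); L=(w[...,:2]-[.5183,-.2649])@np.array([[np.cos(a),-np.sin(a)],[np.sin(a),np.cos(a)]])
k=(d>0)&(abs(L[...,0]+.007)<.05)&(abs(L[...,1])<.028)&(w[...,2]>.015)&(w[...,2]<.04); print('block',k.sum(),cv2.minAreaRect((L[k]*1000).astype(np.float32)),np.median(w[k][:,2]).round(3))
G=np.array([.548,.098,.0455]); Q=rot(-5,-35); t=G+.005*Q.apply([0,0,1]); print(t,Q.apply([0,0,1]))
go([dict(p=t-.05*Q.apply([0,0,1]),yaw=-5,tilt=-35),dict(p=t,yaw=-5,tilt=-35,step=.02)],.3,ex=G[:2],r=.04)
```

```text
battery top 30 [ 0.439 -0.254  0.053]
block 245 ((-8.863910675048828, 0.2711925506591797), (73.52239990234375, 23.074569702148438), 1.2637141942977905) 0.023
[0.54775005 0.09514303 0.04140424] [-0.04999048 -0.5713938  -0.81915204]
t 21.8 q [0.388, 0.569, 1.395, -0.546, 1.475, 0.615] p [0.5593, 0.1215, 0.153] yaw -4.7 z [-0.025, -0.569, -0.822] w 0.0657 g 0.0 F [0.4, 0.2, 1.3]
clear [0.034 0.101 0.043 0.036] at row [4, 4, 4, 4] q1 end 0.352
[[[0.069,-0.018,0.095],[0.016,-0.004,-0.006],0.3],[[0.069,-0.017,0.095],[0.016,-0.004,-0.007],0.3],[[0.0,0.0,0.056],[0.0,0.0,0.0],0.3],[[0.0,0.0,0.055],[0.0,0.0,0.0],0.3],[[0.0,0.0,0.056],[0.0,0.0,0.0],0.3]]
```

The battery stands in its well (top z .053) and the block is centred and flat. All three are placed, so on to the amber bulb.

Request:
{"name": "apply_moves", "arguments": {"plan": [[[0.069,-0.018,0.095],[0.016,-0.004,-0.006],0.3],[[0.069,-0.017,0.095],[0.016,-0.004,-0.006],0.3],[[0,0,0.056],[0,0,0],0.3],[[0,0,0.056],[0,0,0],0.3],[[0,0,0.056],[0,0,0],0.3],[[0,0,0],[0,0,0],0.3],[[0,0,0],[0,0,0],0.4],[[0,0,0],[0,0,0],0.46],[[0,0,0],[0,0,0],0.48],[[0,0,0],[0,0,0],0.5],[[0,0,0],[0,0,0],0.5]]}}

```text
time_s: 22.9
ee_pos: [0.5476, 0.0947, 0.0398]
tool_rot: [0.703, 0.644, -0.222, 0.203]
ft_force: [5.3, 2.0, 5.5]
width: 0.0472
grasp_force: 12.7
```

Run:
```python
from pl import *
show()
p,d,c=shot('scene'); cv2.imwrite('pics/s10.png',cv2.resize(p[180:280,200:320],None,fx=5,fy=5,interpolation=cv2.INTER_CUBIC)[...,::-1])
```

```text
t 22.9 q [0.352, 0.691, 1.5, -0.572, 1.29, 0.697] p [0.5476, 0.0947, 0.0398] yaw -5.0 z [-0.05, -0.572, -0.819] w 0.0472 g 12.7 F [5.3, 2.0, 5.5]
```

View pics/s10.png

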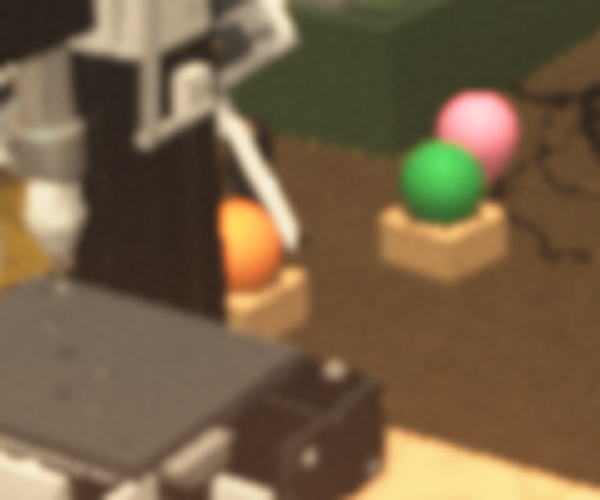

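The crop shows the fingers on the amber globe (250,245), near finger at (285,225), with a 12.7 N grip and a 47 mm opening. I work out the lift and transfer.

Run:
```python
from pl import *
s=show();p=np.array(s['ee_pos'])
C=np.array([.5899,-.2729]); 
for y in (40,60,85,110): 
    Q=rot(y,-35);t=np.array([*C,.046])+.005*Q.apply([0,0,1]); print(y,t.round(4),clear(t,Q,drop((.5183,-.2649),.125),.05).round(3))
Q=rot(85,-35);t=np.array([*C,.046])+.005*Q.apply([0,0,1])
go([dict(p=p+[0,0,.05],yaw=-5,tilt=-35,step=.012),dict(p=p+[.03,0.05,.22],yaw=-5,tilt=-35),dict(p=(.62,.0,.34),yaw=10,tilt=-35),dict(p=(.60,-.2,.25),yaw=60,tilt=-35),dict(p=t+[0,0,.08],yaw=85,tilt=-35)],.5,ex=p[:2],r=.04,step=.035,astep=7)
```

```text
t 22.9 q [0.352, 0.691, 1.5, -0.571, 1.29, 0.697] p [0.5477, 0.0947, 0.0398] yaw -5.0 z [-0.05, -0.572, -0.819] w 0.047 g 12.8 F [5.8, 1.3, 5.6]
40 [ 0.5917 -0.2751  0.0419] [-0.014  0.075  0.006  0.044]
60 [ 0.5924 -0.2743  0.0419] [-0.006  0.097  0.027  0.053]
85 [ 0.5928 -0.2731  0.0419] [0.027 0.125 0.058 0.054]
110 [ 0.5926 -0.2719  0.0419] [0.063 0.145 0.085 0.053]
t 22.9 q [0.352, 0.691, 1.5, -0.571, 1.29, 0.697] p [0.5477, 0.0947, 0.0398] yaw -5.0 z [-0.05, -0.572, -0.819] w 0.047 g 12.8 F [5.8, 1.3, 5.6]
clear [0.035 0.095 0.042 0.038] at row [0, 20, 4, 0] q1 end -0.603
[[[-0.019,0.0,-0.027],[0.0,0.0,0.0],0.5],[[-0.019,0.0,-0.027],[0.0,0.0,0.0],0.5],[[-0.019,0.0,-0.027],[0.0,0.0,0.0],0.5],[[-0.019,0.0,-0.028],[0.0,0.0,0.0],0.5],[[-0.02,0.0,-0.027],[0.0,0.001,0.0],0.5],[[-0.03,0.014,-0.094],[0.0,0.0,0.0],0.5],[[-0.03,0.014,-0.094],[0.0,0.0,0.0],0.5],[[-0.03,0.014,-0.094],[0.0,0.0,0.0],0.5],[[-0.031,0.014,-0.094],[0.0,0.0,0.0],0.5],[[-0.03,0.015,-0.094],[0.0,0.0,0.0],0.5],[[-0.031,0.014,-0.095],[0.0,0.0,0.0],0.5],[[-0.107,0.037,0.01],[-0.038,0.0,-0.055],0.5]]
[[[-0.109,0.031,0.011],[-0.038,0.0,-0.054],0.5],[[-0.11,0.027,0.012],[-0.038,0.0,-0.055],0.5],[[-0.111,0.021,0.012],[-0.038,0.0,-0.054],0.5],[[-0.112,0.016,0.013],[-0.039,0.0,-0.055],0.5],[[-0.045,-0.023,0.077],[-0.08,0.0,-0.114],0.5],[[-0.042,-0.031,0.075],[-0.08,0.0,-0.114],0.5],[[-0.039,-0.04,0.073],[-0.08,0.0,-0.114],0.5],[[-0.035,-0.047,0.07],[-0.079,0.0,-0.114],0.5],[[-0.03,-0.055,0.067],[-0.08,0.0,-0.113],0.5],[[-0.025,-0.061,0.064],[-0.079,0.0,-0.114],0.5],[[-0.02,-0.067,0.06],[-0.08,0.0,-0.113],0.5],[[-0.013,-0.072,0.055],[-0.079,0.0,-0.114],0.5]]
[[[0.032,-0.045,0.082],[-0.064,0.0,-0.091],0.5],[[0.036,-0.046,0.079],[-0.064,0.0,-0.091],0.5],[[0.039,-0.048,0.077],[-0.064,0.0,-0.091],0.5],[[0.042,-0.048,0.074],[-0.063,0.0,-0.091],0.5],[[0.046,-0.049,0.072],[-0.064,0.0,-0.091],0.5]]
```

Request:
{"name": "apply_moves", "arguments": {"plan": [[[-0.019,0,-0.027],[0,0,0],0.5],[[-0.019,0,-0.027],[0,0,0],0.5],[[-0.019,0,-0.027],[0,0,0],0.5],[[-0.019,0,-0.027],[0,0,0],0.5],[[-0.019,0,-0.027],[0,0,0],0.5],[[-0.03,0.014,-0.094],[0,0,0],0.5],[[-0.03,0.014,-0.094],[0,0,0],0.5],[[-0.03,0.014,-0.094],[0,0,0],0.5],[[-0.03,0.014,-0.094],[0,0,0],0.5],[[-0.03,0.014,-0.094],[0,0,0],0.5],[[-0.03,0.014,-0.094],[0,0,0],0.5],[[0,0,0],[0,0,0],0.5]]}}

```text
time_s: 24.15
ee_pos: [0.5779, 0.1459, 0.262]
tool_rot: [0.704, 0.644, -0.22, 0.204]
ft_force: [0.3, -0.5, -0.4]
width: 0.0475
grasp_force: 12.7
```

Run:
```python
from pl import *
show(); p,d,c=shot('scene'); cv2.imwrite('pics/s11.png',cv2.resize(p[100:260,180:320],None,fx=3.7,fy=3.7,interpolation=cv2.INTER_CUBIC)[...,::-1])
```

```text
t 24.1 q [0.409, 0.552, 1.164, -0.535, 1.72, 0.496] p [0.5779, 0.1459, 0.262] yaw -5.0 z [-0.047, -0.57, -0.82] w 0.0475 g 12.7 F [0.3, -0.5, -0.4]
```

View pics/s11.png

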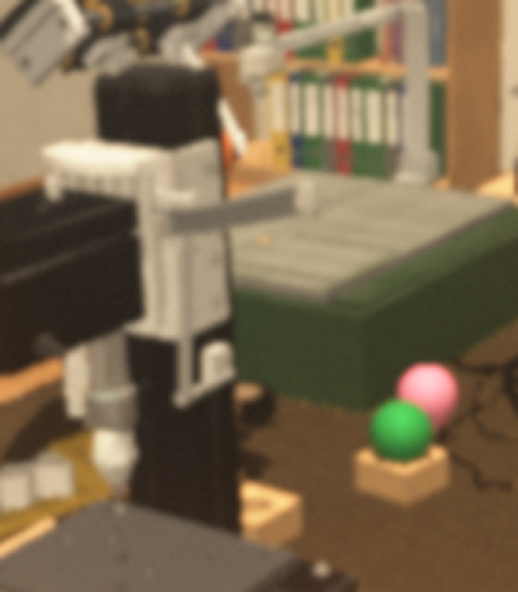

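The amber stand is empty at (265,510), and the bulb shows at the finger near (228,150). I continue to the blue tray.

Run:
```python
from pl import *
C=np.array([.5899,-.2729]); Q=rot(85,-35);t=np.array([*C,.046])+.005*Q.apply([0,0,1])
go([dict(p=(.62,.0,.34),yaw=10,tilt=-35),dict(p=(.60,-.2,.25),yaw=60,tilt=-35),dict(p=t+[0,0,.08],yaw=85,tilt=-35)],.5,step=.035,astep=7)
```

```text
t 24.2 q [0.408, 0.553, 1.168, -0.535, 1.718, 0.497] p [0.5773, 0.1453, 0.2595] yaw -5.0 z [-0.05, -0.571, -0.819] w 0.0472 g 12.7 F [0.1, -0.3, -1.3]
clear [0.056 0.095 0.065 0.064] at row [16, 9, 6, 17] q1 end -0.602
[[[-0.108,0.037,0.01],[-0.038,0.0,-0.055],0.5],[[-0.109,0.032,0.011],[-0.038,0.0,-0.055],0.5],[[-0.111,0.027,0.012],[-0.038,0.0,-0.054],0.5],[[-0.111,0.021,0.012],[-0.039,0.0,-0.055],0.5],[[-0.113,0.017,0.013],[-0.038,0.0,-0.054],0.5],[[-0.044,-0.023,0.077],[-0.08,0.0,-0.114],0.5],[[-0.042,-0.031,0.075],[-0.08,0.0,-0.114],0.5],[[-0.039,-0.04,0.073],[-0.08,0.0,-0.114],0.5],[[-0.035,-0.047,0.07],[-0.079,0.0,-0.114],0.5],[[-0.031,-0.055,0.067],[-0.08,0.0,-0.114],0.5],[[-0.025,-0.061,0.064],[-0.079,0.0,-0.114],0.5],[[-0.019,-0.067,0.06],[-0.08,0.0,-0.113],0.5]]
[[[-0.014,-0.073,0.055],[-0.079,0.0,-0.114],0.5],[[0.033,-0.045,0.082],[-0.064,0.0,-0.091],0.5],[[0.036,-0.046,0.079],[-0.064,0.0,-0.091],0.5],[[0.039,-0.047,0.077],[-0.064,0.0,-0.091],0.5],[[0.042,-0.048,0.074],[-0.063,0.0,-0.091],0.5],[[0.046,-0.049,0.072],[-0.064,0.0,-0.091],0.5]]
```

Request:
{"name": "apply_moves", "arguments": {"plan": [[[-0.108,0.037,0.01],[-0.038,0,-0.055],0.5],[[-0.109,0.032,0.011],[-0.038,0,-0.055],0.5],[[-0.111,0.027,0.012],[-0.038,0,-0.054],0.5],[[-0.111,0.021,0.012],[-0.039,0,-0.055],0.5],[[-0.113,0.017,0.013],[-0.038,0,-0.054],0.5],[[-0.044,-0.023,0.077],[-0.08,0,-0.114],0.5],[[-0.042,-0.031,0.075],[-0.08,0,-0.114],0.5],[[-0.039,-0.04,0.073],[-0.08,0,-0.114],0.5],[[-0.035,-0.047,0.07],[-0.079,0,-0.114],0.5],[[-0.031,-0.055,0.067],[-0.08,0,-0.114],0.5],[[-0.025,-0.061,0.064],[-0.079,0,-0.114],0.5],[[-0.019,-0.067,0.06],[-0.08,0,-0.113],0.5]]}}

```text
time_s: 25.4
ee_pos: [0.6011, -0.1756, 0.2585]
tool_rot: [0.296, 0.907, -0.094, 0.284]
ft_force: [0.7, 0.2, -1.0]
width: 0.0472
grasp_force: 12.7
```

Request:
{"name": "apply_moves", "arguments": {"plan": [[[-0.014,-0.073,0.055],[-0.079,0,-0.114],0.5],[[0.033,-0.045,0.082],[-0.064,0,-0.091],0.5],[[0.036,-0.046,0.079],[-0.064,0,-0.091],0.5],[[0.039,-0.047,0.077],[-0.064,0,-0.091],0.5],[[0.042,-0.048,0.074],[-0.063,0,-0.091],0.5],[[0.046,-0.049,0.072],[-0.064,0,-0.091],0.5],[[0,0,0],[0,0,0],0.5],[[0,0,0],[0,0,0],0.5]]}}

```text
time_s: 26.2
ee_pos: [0.5904, -0.2576, 0.1377]
tool_rot: [0.079, 0.952, -0.023, 0.294]
ft_force: [0.2, -0.1, 0.0]
width: 0.047
grasp_force: 12.7
```

Run:
```python
from pl import *
from scipy.optimize import least_squares
C=np.array([.5899,-.2729]); Q=rot(85,-35);t=np.array([*C,.046])+.005*Q.apply([0,0,1])
s=env.read_state(); G=s['ee_pos']-.005*R.from_quat(s['tool_rot']).apply([0,0,1]); print('expected globe',G.round(4))
for n in('scene','top'):
    p,d,c=shot(n); w=world(d,c,*np.meshgrid(np.arange(560),np.arange(420))); h=cv2.cvtColor(p,cv2.COLOR_RGB2HSV)
    k=(d>0)&(h[...,0]>5)&(h[...,0]<22)&(h[...,1]>170)&(np.linalg.norm(w-G,axis=-1)<.04); P=w[k]; print(n,len(P))
    if len(P)>15: print(least_squares(lambda x:np.linalg.norm(P-x,axis=1)-.024,G,loss='soft_l1',f_scale=.002).x.round(4))
    # brass cap below the globe
    k=(d>0)&(w[...,2]<G[2]-.024)&(w[...,2]>G[2]-.045)&(np.hypot(w[...,0]-G[0],w[...,1]-G[1])<.03); print(' below',k.sum(),w[k].mean(0).round(4) if k.any() else '')
go([dict(p=t+[0,0,.03],yaw=85,tilt=-35,step=.025),dict(p=t+[0,0,.002],yaw=85,tilt=-35,step=.007)],.5,ex=(.5183,-.2649),r=.125)
```

```text
expected globe [ 0.5877 -0.2571  0.1418]
scene 284
[ 0.5875 -0.2583  0.1411]
 below 27 [ 0.5808 -0.2605  0.1116]
top 179
[ 0.5869 -0.2564  0.1441]
 below 0 
t 26.3 q [-0.556, 0.333, 1.78, 0.464, 0.51, -2.311] p [0.5913, -0.2571, 0.1392] yaw 80.6 z [0.559, -0.09, -0.825] w 0.0473 g 12.7 F [0.8, 0.3, -0.1]
clear [0.028 0.118 0.06  0.049] at row [7, 0, 7, 7] q1 end -0.602
[[[0.039,-0.018,0.064],[-0.018,-0.004,-0.027],0.5],[[0.039,-0.017,0.064],[-0.017,-0.004,-0.027],0.5],[[0.039,-0.018,0.063],[-0.018,-0.004,-0.027],0.5],[[0.011,0.0,0.015],[0.0,0.0,0.0],0.5],[[0.011,0.0,0.015],[0.0,0.0,0.0],0.5],[[0.011,0.0,0.016],[0.0,0.0,0.0],0.5],[[0.01,0.0,0.015],[0.0,0.0,0.0],0.5],[[0.011,0.0,0.016],[0.0,0.0,0.0],0.5]]
```

Run:
```python
from pl import *
C=np.array([.5899,-.2729]); Q=rot(80.6,-35);t=np.array([*C,.046])+.005*Q.apply([0,0,1])
go([dict(p=t+[0,0,.03],yaw=80.6,tilt=-35,step=.025),dict(p=t+[0,0,.001],yaw=80.6,tilt=-35,step=.008)],.5,ex=(.5183,-.2649),r=.125)
```

```text
t 26.3 q [-0.556, 0.333, 1.78, 0.464, 0.51, -2.311] p [0.5913, -0.2571, 0.1392] yaw 80.6 z [0.559, -0.09, -0.825] w 0.0473 g 12.7 F [0.8, 0.3, -0.1]
clear [0.021 0.116 0.055 0.05 ] at row [6, 0, 6, 4] q1 end -0.582
[[[0.039,-0.018,0.064],[0.001,-0.004,0.0],0.5],[[0.039,-0.018,0.064],[0.001,-0.004,0.0],0.5],[[0.038,-0.017,0.064],[0.001,-0.004,-0.001],0.5],[[0.014,0.0,0.02],[0.0,0.0,0.0],0.5],[[0.014,0.0,0.02],[0.0,0.0,0.0],0.5],[[0.014,0.0,0.02],[0.0,0.0,0.0],0.5],[[0.014,0.0,0.019],[0.0,0.0,0.0],0.5]]
```

Request:
{"name": "apply_moves", "arguments": {"plan": [[[0.039,-0.018,0.064],[0,-0.004,0],0.5],[[0.039,-0.018,0.064],[0,-0.004,0],0.5],[[0.038,-0.017,0.064],[0,-0.004,0],0.5],[[0.01,0,0.014],[0,0,0],0.5],[[0,0,0],[0,0,0],0.5],[[0,0,0],[0,0,0],0.5]]}}

```text
time_s: 26.9
ee_pos: [0.5938, -0.2732, 0.0682]
tool_rot: [0.077, 0.951, -0.024, 0.3]
ft_force: [-1.4, 0.4, 0.1]
width: 0.0474
grasp_force: 12.7
```

Run:
```python
from pl import *
C=np.array([.5899,-.2729]); Q=rot(80.6,-35);t=np.array([*C,.046])+.005*Q.apply([0,0,1])
go([dict(p=t+[0,0,.001],yaw=80.6,tilt=-35,step=.007)],.5,ex=(.5183,-.2649),r=.125)
```

```text
t 26.9 q [-0.582, 0.465, 1.797, 0.667, 0.388, -2.551] p [0.5938, -0.2732, 0.0682] yaw 80.7 z [0.566, -0.092, -0.819] w 0.0474 g 12.7 F [-1.4, 0.4, 0.1]
clear [0.021 0.121 0.055 0.05 ] at row [3, 3, 3, 1] q1 end -0.582
[[[0.013,0.0,0.017],[0.001,0.0,0.001],0.5],[[0.013,0.0,0.017],[0.0,0.0,0.0],0.5],[[0.013,-0.001,0.017],[0.001,0.0,0.001],0.5],[[0.012,0.0,0.016],[0.0,-0.001,0.0],0.5]]
```

Joint 6 is at its limit, so before going lower I pick an orientation that backs it off.

```bash
cat >> chk.py <<'E'
def fkR(q): return R.from_euler('ZYZYZ',[q[0],q[1]+q[2],q[3],q[4],q[5]])
K0=fkR([1.08437751,.300419387,1.52149018,0,1.32069582,-.0666083726]).inv()*R.from_quat([.208372589,.978049389,-4.8e-4,-1.6e-4])
def wrist(p,Q):
    q1,E,F,W=ik(p,Q); f=(W-F)/np.linalg.norm(W-F); a3=np.arctan2(np.hypot(f[0],f[1]),f[2])
    return (R.from_euler('ZY',[q1,a3]).inv()*Q*K0.inv()).as_euler('ZYZ')
E
python3 - <<'E'
from chk import *
s=env.read_state(); print(s['joints'].round(3),wrist(s['ee_pos'],R.from_quat(s['tool_rot'])).round(3))
C=np.array([.5899,-.2729]);P=drop((.5183,-.2649),.125)
for tilt in(-35,-30,-25):
  for y in(40,50,60,65,70,75,80):
    Q=rot(y,tilt)
    for z in(.07,.046):
        t=np.array([*C,z])+.005*Q.apply([0,0,1]); c=clear(t,Q,P,.055)
        q1,E,F,W=ik(t,Q); d=W-F;u=np.clip((P-F)@d/(d@d),0,1);i=(np.linalg.norm(P-F-u[:,None]*d,axis=1)-(.085-.023*u)).argmin()
        print(tilt,y,z,c.round(3),'near',P[i].round(3),wrist(t,Q).round(2))
E
```

```text
Traceback (most recent call last):
  File "chk.py", line 30, in <module>
    K0=fkR([1.08437751,.300419387,1.52149018,0,1.32069582,-.0666083726]).inv()*R.from_quat([.208372589,.978049389,-4.8e-4,-1.6e-4])
       ~~~^^^^^^^^^^^^^^^^^^^^^^^^^^^^^^^^^^^^^^^^^^^^^^^^^^^^^^^^^^^^^^
  File "chk.py", line 29, in fkR
    def fkR(q): return R.from_euler('ZYZYZ',[q[0],q[1]+q[2],q[3],q[4],q[5]])
                       ~~~~~~~~~~~~^^^^^^^^^^^^^^^^^^^^^^^^^^^^^^^^^^^^^^^^^
  File "scipy/spatial/transform/_rotation.pyx", line 1413, in scipy.spatial.transform._rotation.Rotation.from_euler
ValueError: Expected axis specification to be a non-empty string of upto 3 characters, got ZYZYZ
```

```bash
sed -i "s/return R.from_euler('ZYZYZ',.*/return R.from_euler('ZY',[q[0],q[1]+q[2]])*R.from_euler('ZYZ',[q[3],q[4],q[5]])/" chk.py
python3 - <<'E'
from chk import *
s=env.read_state(); print(s['joints'].round(4),wrist(s['ee_pos'],R.from_quat(s['tool_rot'])).round(3))
C=np.array([.5899,-.2729]);P=drop((.5183,-.2649),.125)
for tilt in(-35,-30):
  for y in(50,60,65,70,75,80):
    Q=rot(y,tilt)
    for z in(.07,.046):
        t=np.array([*C,z])+.005*Q.apply([0,0,1]); c=clear(t,Q,P,.055)
        q1,E,F,W=ik(t,Q); d=W-F;u=np.clip((P-F)@d/(d@d),0,1);i=(np.linalg.norm(P-F-u[:,None]*d,axis=1)-(.085-.023*u)).argmin()
        print(tilt,y,z,c.round(3),'near',P[i].round(3),wrist(t,Q).round(2))
E
```

```text
[-0.5818  0.4651  1.7973  0.6669  0.3884 -2.5511] [ 0.666  0.389 -2.55 ]
-35 50 0.07 [-0.004  0.101  0.035  0.051] near [ 0.339 -0.093  0.333] [-0.51  0.32 -0.86]
-35 50 0.046 [-0.014  0.086  0.013  0.046] near [ 0.339 -0.093  0.333] [-0.6   0.28 -0.77]
-35 60 0.07 [0.003 0.1   0.044 0.052] near [ 0.339 -0.093  0.333] [-0.1   0.26 -1.44]
-35 60 0.046 [-0.006  0.097  0.027  0.05 ] near [ 0.339 -0.099  0.327] [-0.12  0.21 -1.41]
-35 65 0.07 [0.008 0.103 0.051 0.052] near [ 0.339 -0.099  0.327] [ 0.15  0.26 -1.78]
-35 65 0.046 [-0.001  0.103  0.034  0.052] near [ 0.339 -0.105  0.321] [ 0.19  0.21 -1.81]
-35 70 0.07 [0.014 0.107 0.058 0.053] near [ 0.339 -0.105  0.321] [ 0.38  0.28 -2.09]
-35 70 0.046 [0.005 0.107 0.041 0.053] near [ 0.339 -0.105  0.321] [ 0.46  0.24 -2.17]
-35 75 0.07 [0.021 0.114 0.064 0.053] near [ 0.339 -0.105  0.321] [ 0.55  0.32 -2.34]
-35 75 0.046 [0.012 0.114 0.047 0.053] near [ 0.339 -0.105  0.321] [ 0.64  0.28 -2.43]
-35 80 0.07 [0.028 0.122 0.07  0.053] near [ 0.339 -0.105  0.321] [ 0.66  0.38 -2.54]
-35 80 0.046 [0.02  0.12  0.053 0.053] near [ 0.339 -0.105  
[... 368 characters left out ...]
4 -1.47]
-30 65 0.07 [0.019 0.12  0.054 0.052] near [ 0.339 -0.093  0.333] [ 0.09  0.39 -1.71]
-30 65 0.046 [0.01  0.104 0.035 0.052] near [ 0.339 -0.099  0.327] [ 0.1   0.34 -1.72]
-30 70 0.07 [0.024 0.125 0.06  0.053] near [ 0.339 -0.093  0.333] [ 0.22  0.4  -1.93]
-30 70 0.046 [0.015 0.109 0.042 0.053] near [ 0.339 -0.105  0.321] [ 0.25  0.36 -1.96]
-30 75 0.07 [0.029 0.129 0.066 0.053] near [ 0.339 -0.099  0.327] [ 0.34  0.43 -2.13]
-30 75 0.046 [0.02  0.114 0.047 0.053] near [ 0.339 -0.105  0.321] [ 0.38  0.38 -2.17]
-30 80 0.07 [0.035 0.133 0.071 0.053] near [ 0.339 -0.105  0.321] [ 0.44  0.47 -2.31]
-30 80 0.046 [0.026 0.118 0.052 0.053] near [ 0.339 -0.105  0.321] [ 0.48  0.42 -2.36]
```

Run:
```python
from pl import *
C=np.array([.5899,-.2729]); Q=rot(73,-31);t=np.array([*C,.046])+.005*Q.apply([0,0,1])
print(wrist(t,Q),clear(t,Q,drop((.5183,-.2649),.125),.055))
go([dict(p=t+[0,0,.028],yaw=73,tilt=-31),dict(p=t+[0,0,.001],yaw=73,tilt=-31,step=.007)],.5,ex=(.5183,-.2649),r=.125,astep=2)
```

```text
[ 0.36972102  0.34859045 -2.12860347] [0.01591078 0.11196968 0.04508392 0.05331033]
t 26.9 q [-0.582, 0.465, 1.797, 0.667, 0.388, -2.551] p [0.5938, -0.2732, 0.0682] yaw 80.7 z [0.566, -0.092, -0.819] w 0.0474 g 12.7 F [-1.4, 0.4, 0.1]
clear [0.016 0.113 0.046 0.05 ] at row [8, 8, 8, 0] q1 end -0.539
[[[0.0,0.0,-0.001],[0.019,0.018,0.029],0.5],[[0.0,-0.001,-0.001],[0.019,0.018,0.029],0.5],[[0.0,-0.001,-0.002],[0.019,0.017,0.029],0.5],[[0.0,0.0,-0.001],[0.019,0.018,0.028],0.5],[[0.001,-0.001,-0.002],[0.018,0.017,0.029],0.5],[[0.012,0.0,0.019],[0.0,0.0,0.0],0.5],[[0.011,0.0,0.02],[0.0,0.0,0.0],0.5],[[0.012,0.0,0.019],[0.0,0.0,0.0],0.5],[[0.011,0.0,0.02],[0.0,0.0,0.0],0.5]]
```

Request:
{"name": "apply_moves", "arguments": {"plan": [[[0,0,-0.001],[0.019,0.018,0.029],0.5],[[0,-0.001,-0.001],[0.019,0.018,0.029],0.5],[[0,-0.001,-0.002],[0.019,0.018,0.029],0.5],[[0,0,-0.001],[0.019,0.018,0.029],0.5],[[0,-0.001,-0.002],[0.019,0.018,0.029],0.5],[[0.012,0,0.019],[0,0,0],0.5],[[0.012,0,0.02],[0,0,0],0.5],[[0,0,0],[0,0,0],0.5],[[0,0,0],[0,0,0],0.5]]}}

```text
time_s: 27.8
ee_pos: [0.5915, -0.274, 0.0543]
tool_rot: [0.143, 0.953, -0.039, 0.263]
ft_force: [0.2, 0.6, -0.4]
width: 0.0472
grasp_force: 12.7
```

Run:
```python
from pl import *
C=np.array([.5899,-.2729]); Q=rot(73,-31);t=np.array([*C,.046])+.005*Q.apply([0,0,1]);print(t)
go([dict(p=t+[0,0,.0],yaw=73,tilt=-31,step=.006)],.5,ex=(.5183,-.2649),r=.125,astep=2)
```

```text
[ 0.59236267 -0.27365291  0.04171416]
t 27.8 q [-0.54, 0.487, 1.773, 0.341, 0.377, -2.097] p [0.5915, -0.274, 0.0543] yaw 72.9 z [0.49, -0.15, -0.859] w 0.0472 g 12.7 F [0.2, 0.6, -0.4]
clear [0.016 0.112 0.045 0.051] at row [2, 2, 2, 2] q1 end -0.539
[[[0.006,0.001,0.012],[0.0,-0.002,-0.001],0.5],[[0.007,0.001,0.013],[0.0,-0.001,0.0],0.5],[[0.006,0.0,0.012],[0.0,-0.002,-0.001],0.5]]
```

Request:
{"name": "apply_moves", "arguments": {"plan": [[[0.006,0.001,0.012],[0,0,0],0.5],[[0.006,0.001,0.012],[0,0,0],0.5],[[0.006,0,0.011],[0,0,0],0.5],[[0,0,0],[0,0,0],0.5],[[0,0,0],[0,0,0],0.5]]}}

```text
time_s: 28.3
ee_pos: [0.5925, -0.2737, 0.0427]
tool_rot: [0.143, 0.953, -0.039, 0.263]
ft_force: [0.3, -0.0, -1.1]
width: 0.0471
grasp_force: 12.7
```

Request:
{"name": "apply_moves", "arguments": {"plan": [[[0.003,0,0.005],[0,0,0],0.5],[[0.002,0,0.004],[0,0,0],0.5],[[0,0,0],[0,0,0],0.5],[[0,0,0],[0,0,0],0.5]]}}

```text
time_s: 28.7
ee_pos: [0.5928, -0.2739, 0.0401]
tool_rot: [0.143, 0.953, -0.039, 0.263]
ft_force: [0.9, -0.3, 1.7]
width: 0.0475
grasp_force: 12.7
```

Light contact (1.7 N): it is seated, so I release slowly and back off along the fingers.

Request:
{"name": "apply_moves", "arguments": {"plan": [[[0,0,0],[0,0,0],0.48],[[0,0,0],[0,0,0],0.46],[[0,0,0],[0,0,0],0.4],[[0,0,0],[0,0,0],0.32],[[0,0,0],[0,0,0],0.32],[[0,0,-0.05],[0,0,0],0.32],[[0,0,-0.1],[0,0,0],0.3],[[0,0,-0.13],[0,0,0],0.3],[[0,0,-0.13],[0,0,0],0.3],[[-0.05,0,-0.13],[0,0,0],0.3],[[0,0,0],[0,0,0],0.3],[[0,0,0],[0,0,0],0.3]]}}

```text
time_s: 29.9
ee_pos: [0.5257, -0.2532, 0.1872]
tool_rot: [0.143, 0.953, -0.04, 0.264]
ft_force: [0.3, 0.1, -0.0]
width: 0.0656
grasp_force: 0.0
```

Run:
```python
from pl import *
from scipy.optimize import least_squares
G=np.array([.5899,-.2729,.045])
p,d,c=shot('scene'); w=world(d,c,*np.meshgrid(np.arange(560),np.arange(420))); h=cv2.cvtColor(p,cv2.COLOR_RGB2HSV)
k=(d>0)&(h[...,0]>5)&(h[...,0]<22)&(h[...,1]>170)&(np.linalg.norm(w-G,axis=-1)<.05); P=w[k]; print(len(P),least_squares(lambda x:np.linalg.norm(P-x,axis=1)-.024,G,loss='soft_l1',f_scale=.002).x.round(4))
g=np.array((.672,.049,.045)); Pn=drop(g,.04)
for y in(-25,-15,-5):
  for t in(30,35,40):
    Q=rot(y,t); T_=g+.005*Q.apply([0,0,1]); print(y,t,T_.round(3),clear(T_,Q,Pn,.06).round(3),wrist(T_,Q).round(2),Q.apply([0,0,1]).round(2))
# leaning the other way
best=[]
for y in range(-90,91,10):
  for t in range(-60,61,5):
    Q=rot(y,t);T_=g+.005*Q.apply([0,0,1]);c_=clear(T_,Q,Pn,.06)
    if c_ is not None: best.append((c_.min(),y,t,c_.round(3).tolist(),wrist(T_,Q).round(2).tolist()))
best.sort(key=lambda b:-b[0]); [print(b) for b in best[:8]]
```

```text
195 [ 0.5906 -0.2753  0.0449]
-25 30 [0.673 0.051 0.041] [0.003 0.096 0.056 0.024] [ 0.64  0.94 -0.1 ] [ 0.21  0.45 -0.87]
-25 35 [0.673 0.052 0.041] [0.013 0.085 0.048 0.024] [ 0.75  0.95 -0.21] [ 0.24  0.52 -0.82]
-25 40 [0.673 0.052 0.041] [0.016 0.072 0.04  0.024] [ 0.87  0.97 -0.32] [ 0.27  0.58 -0.77]
-15 30 [0.673 0.051 0.041] [0.007 0.092 0.061 0.022] [ 0.61  1.06 -0.23] [ 0.13  0.48 -0.87]
-15 35 [0.673 0.052 0.041] [0.016 0.083 0.053 0.021] [ 0.71  1.08 -0.31] [ 0.15  0.55 -0.82]
-15 40 [0.673 0.052 0.041] [0.02  0.07  0.045 0.02 ] [ 0.8   1.11 -0.4 ] [ 0.17  0.62 -0.77]
-5 30 [0.672 0.051 0.041] [0.007 0.09  0.064 0.02 ] [ 0.57  1.17 -0.35] [ 0.04  0.5  -0.87]
-5 35 [0.672 0.052 0.041] [0.016 0.08  0.056 0.02 ] [ 0.66  1.2  -0.41] [ 0.05  0.57 -0.82]
-5 40 [0.672 0.052 0.041] [0.021 0.07  0.048 0.02 ] [ 0.74  1.24 -0.47] [ 0.06  0.64 -0.77]
(np.float64(0.020034188942029324), 0, 40, [0.02, 0.065, 0.049, 0.021], [0.71, 1.3, -0.51])
(np.float64(0.01972351770571452), -10, 40, [0.02, 0.071, 0.047, 0.02], [0.77, 1.17, -0.43])
(np.float64(0.018012647138313298), -20, 40, [0.018, 0.07, 0.042, 0.022], [0.83, 1.04, -0.36])
(np.float64(0.016798777673773774), -10, 35, [0.017, 0.081, 0.055, 0.02], [0.68, 1.14, -0.36])
(np.float64(0.015164093969500733), -20, 35, [0.015, 0.084, 0.05, 0.023], [0.73, 1.01, -0.26])
(np.float64(0.014766500391683146), 0, 35, [0.015, 0.079, 0.057, 0.021], [0.63, 1.26, -0.46])
(np.float64(0.01428748444874535), 10, 40, [0.014, 0.06, 0.048, 0.025], [0.64, 1.43, -0.59])
(np.float64(0.013584510456106022), -30, 40, [0.014, 0.074, 0.037, 0.026], [0.9, 0.9, -0.28])
```

Run:
```python
from pl import *
C=np.array([.5731,.2593]);P=drop((.503,.2756),.125)
for y in range(-180,180,20):
    Q=rot(y,40);T_=np.array([*C,.046])+.005*Q.apply([0,0,1]);c_=clear(T_,Q,P,.055)
    if c_ is not None and c_.min()>.015: print(y,c_.round(3),ik(T_,Q)[0].round(2),wrist(T_,Q).round(2))
g=np.array((.672,.049,.0455)); Q=rot(-10,40); t=g+.005*Q.apply([0,0,1]); z=Q.apply([0,0,1])
go([dict(p=(.53,-.22,.40),yaw=50,tilt=0),dict(p=(.62,-.05,.40),yaw=0,tilt=20),dict(p=t-.08*z+[0,0,.03],yaw=-10,tilt=40),dict(p=t-.05*z,yaw=-10,tilt=40)],.3,ex=g[:2],r=.04,step=.04,astep=7)
```

```text
-160 [0.123 0.076 0.023 0.071] 0.62 [-0.7   1.31 -2.58]
-140 [0.126 0.083 0.054 0.081] 0.63 [-0.83  1.05 -2.73]
-120 [0.112 0.1   0.046 0.077] 0.61 [-0.98  0.78 -2.88]
-100 [0.082 0.125 0.053 0.077] 0.54 [-1.13  0.48 -3.05]
-80 [0.043 0.087 0.056 0.066] 0.43 [-1.18  0.18  2.94]
120 [0.029 0.032 0.029 0.06 ] 0.4 [-0.09  1.96 -1.7 ]
140 [0.054 0.038 0.025 0.056] 0.47 [-0.27  1.89 -1.97]
t 29.9 q [-0.575, 0.149, 1.866, 0.244, 0.62, -2.009] p [0.5255, -0.253, 0.1859] yaw 72.9 z [0.489, -0.15, -0.859] w 0.066 g 0.0 F [-0.2, 0.5, -0.3]
clear [0.031 0.082 0.06  0.056] at row [22, 22, 22, 22] q1 end -0.281
[[[-0.058,0.018,-0.104],[0.023,0.112,0.083],0.3],[[-0.048,0.02,-0.109],[0.023,0.113,0.083],0.3],[[-0.037,0.021,-0.113],[0.023,0.112,0.083],0.3],[[-0.025,0.021,-0.116],[0.023,0.113,0.082],0.3],[[-0.013,0.019,-0.118],[0.023,0.112,0.083],0.3],[[-0.002,0.018,-0.118],[0.023,0.113,0.082],0.3],[[0.017,0.078,0.0],[-0.024,0.052,0.137],0.3],[[0.025,0.076,0.002],[-0.024,0.052,0.138],0.3],[[0.033,0.073,0.005],[-0.024,0.052,0.137],0.3],[[0.04,0.069,0.008],[-0.024,0.052,0.138],0.3],[[0.047,0.064,0.011],[-0.025,0.052,0.137],0.3],[[0.053,0.058,0.014],[-0.024,0.052,0.138],0.3]]
[[[0.059,0.052,0.017],[-0.025,0.052,0.137],0.3],[[0.063,0.045,0.021],[-0.024,0.052,0.138],0.3],[[-0.02,0.021,0.128],[-0.016,0.063,0.028],0.3],[[-0.026,0.02,0.127],[-0.016,0.063,0.028],0.3],[[-0.032,0.019,0.126],[-0.016,0.064,0.027],0.3],[[-0.038,0.018,0.124],[-0.016,0.063,0.028],0.3],[[-0.044,0.017,0.122],[-0.016,0.064,0.027],0.3],[[-0.049,0.017,0.12],[-0.016,0.063,0.028],0.3],[[-0.055,0.016,0.118],[-0.016,0.064,0.027],0.3],[[-0.032,0.0,0.088],[0.0,0.0,0.0],0.3],[[-0.033,0.0,0.089],[0.0,0.0,0.0],0.3]]
```

Request:
{"name": "apply_moves", "arguments": {"plan": [[[-0.058,0.018,-0.104],[0.023,0.112,0.083],0.3],[[-0.048,0.02,-0.109],[0.023,0.112,0.083],0.3],[[-0.037,0.021,-0.113],[0.023,0.112,0.083],0.3],[[-0.025,0.021,-0.116],[0.023,0.112,0.083],0.3],[[-0.013,0.019,-0.118],[0.023,0.112,0.083],0.3],[[-0.002,0.018,-0.118],[0.023,0.112,0.083],0.3],[[0.017,0.078,0],[-0.024,0.052,0.137],0.3],[[0.025,0.076,0.002],[-0.024,0.052,0.137],0.3],[[0.033,0.073,0.005],[-0.024,0.052,0.137],0.3],[[0.04,0.069,0.008],[-0.024,0.052,0.137],0.3],[[0.047,0.064,0.011],[-0.024,0.052,0.137],0.3],[[0.053,0.058,0.014],[-0.024,0.052,0.137],0.3]]}}

```text
time_s: 31.15
ee_pos: [0.5985, -0.0919, 0.398]
tool_rot: [0.621, 0.773, 0.093, -0.095]
ft_force: [0.2, -0.8, 0.2]
width: 0.0657
grasp_force: 0.0
```

Request:
{"name": "apply_moves", "arguments": {"plan": [[[0.059,0.052,0.017],[-0.024,0.052,0.137],0.3],[[0.063,0.045,0.021],[-0.024,0.052,0.137],0.3],[[0,0,0],[0,0,0],0.3],[[0,0,0],[0,0,0],0.3]]}}

```text
time_s: 31.55
ee_pos: [0.62, -0.0506, 0.3989]
tool_rot: [0.695, 0.698, 0.122, -0.122]
ft_force: [0.4, -0.9, -0.6]
width: 0.0658
grasp_force: 0.0
```

Run:
```python
from pl import *
from scipy.optimize import least_squares
G=np.array((.672,.049,.0455))
p,d,c=shot('scene'); w=world(d,c,*np.meshgrid(np.arange(560),np.arange(420))); h=cv2.cvtColor(p,cv2.COLOR_RGB2HSV)
k=(d>0)&(h[...,0]>45)&(h[...,0]<80)&(h[...,1]>120)&(np.linalg.norm(w-G,axis=-1)<.05); P=w[k]; print(len(P),least_squares(lambda x:np.linalg.norm(P-x,axis=1)-.024,G,loss='soft_l1',f_scale=.002).x.round(4))
g=G; Q=rot(-10,40); t=g+.005*Q.apply([0,0,1]); z=Q.apply([0,0,1])
go([dict(p=t-.08*z+[0,0,.03],yaw=-10,tilt=40),dict(p=t-.05*z,yaw=-10,tilt=40)],.3,ex=g[:2],r=.04,step=.04,astep=7)
```

```text
195 [0.6762 0.0471 0.0443]
t 31.6 q [-0.28, 0.458, 0.922, 0.346, 1.846, -0.203] p [0.6199, -0.0508, 0.3995] yaw 0.2 z [-0.001, 0.34, -0.941] w 0.0661 g 0.0 F [-0.7, -0.7, 0.3]
clear [0.031 0.082 0.06  0.056] at row [8, 8, 8, 8] q1 end -0.281
[[[-0.02,0.021,0.128],[-0.016,0.064,0.028],0.3],[[-0.026,0.02,0.127],[-0.016,0.064,0.028],0.3],[[-0.032,0.019,0.126],[-0.016,0.064,0.029],0.3],[[-0.037,0.018,0.124],[-0.016,0.064,0.028],0.3],[[-0.043,0.017,0.122],[-0.017,0.063,0.028],0.3],[[-0.049,0.017,0.12],[-0.016,0.064,0.029],0.3],[[-0.054,0.016,0.119],[-0.017,0.063,0.029],0.3],[[-0.032,0.0,0.088],[0.0,0.0,0.0],0.3],[[-0.033,0.0,0.088],[0.0,0.0,0.0],0.3]]
```

Request:
{"name": "apply_moves", "arguments": {"plan": [[[-0.02,0.021,0.128],[-0.016,0.064,0.028],0.3],[[-0.026,0.02,0.127],[-0.016,0.064,0.028],0.3],[[-0.032,0.019,0.126],[-0.016,0.064,0.028],0.3],[[-0.037,0.018,0.124],[-0.016,0.064,0.028],0.3],[[-0.043,0.017,0.122],[-0.016,0.064,0.028],0.3],[[-0.049,0.017,0.12],[-0.016,0.064,0.028],0.3],[[-0.054,0.016,0.119],[-0.016,0.064,0.028],0.3],[[0,0,0],[0,0,0],0.3],[[0,0,0],[0,0,0],0.3]]}}

```text
time_s: 32.5
ee_pos: [0.664, 0.0017, 0.1349]
tool_rot: [0.719, 0.605, 0.263, -0.22]
ft_force: [-0.0, 0.5, 0.2]
width: 0.0658
grasp_force: 0.0
```

Run:
```python
from pl import *
g=np.array((.6745,.0483,.0455)); Q=rot(-10,40); t=g+.005*Q.apply([0,0,1]); z=Q.apply([0,0,1]);print(t)
go([dict(p=t-.05*z,yaw=-10,tilt=40),dict(p=t,yaw=-10,tilt=40,step=.018)],.3,ex=g[:2],r=.04,step=.035,astep=7)
```

```text
[0.67505809 0.05146511 0.04166978]
t 32.5 q [-0.31, 0.666, 1.322, 0.714, 1.337, -0.375] p [0.664, 0.0017, 0.1349] yaw -9.9 z [0.112, 0.633, -0.766] w 0.0658 g 0.0 F [-0.0, 0.5, 0.2]
clear [0.021 0.071 0.047 0.018] at row [4, 4, 4, 4] q1 end -0.232
[[[-0.035,0.004,0.09],[0.0,0.0,0.001],0.3],[[-0.035,0.003,0.09],[0.0,-0.001,0.001],0.3],[[0.0,0.0,0.056],[0.0,0.0,0.0],0.3],[[0.0,0.0,0.055],[0.0,0.0,0.0],0.3],[[0.0,0.0,0.056],[0.0,0.0,0.0],0.3]]
```

Request:
{"name": "apply_moves", "arguments": {"plan": [[[-0.035,0.004,0.09],[0,0,0],0.3],[[-0.035,0.003,0.09],[0,0,0],0.3],[[0,0,0.056],[0,0,0],0.3],[[0,0,0.056],[0,0,0],0.3],[[0,0,0.056],[0,0,0],0.3],[[0,0,0],[0,0,0],0.3],[[0,0,0],[0,0,0],0.4],[[0,0,0],[0,0,0],0.46],[[0,0,0],[0,0,0],0.48],[[0,0,0],[0,0,0],0.5],[[0,0,0],[0,0,0],0.5]]}}

```text
time_s: 33.6
ee_pos: [0.6754, 0.0522, 0.0412]
tool_rot: [0.72, 0.604, 0.263, -0.22]
ft_force: [1.1, -0.5, 2.3]
width: 0.0474
grasp_force: 12.5
```

Run:
```python
from pl import *
s=show();p=np.array(s['ee_pos'])
go([dict(p=p+[0,0,.05],yaw=-10,tilt=40,step=.012),dict(p=p+[-.02,0,.24],yaw=-10,tilt=40)],.5,ex=p[:2],r=.04,step=.035)
```

```text
t 33.6 q [-0.231, 0.79, 1.356, 0.772, 1.174, -0.433] p [0.6754, 0.0522, 0.0412] yaw -10.0 z [0.114, 0.634, -0.765] w 0.0474 g 12.5 F [1.1, -0.5, 2.3]
t 33.6 q [-0.231, 0.79, 1.356, 0.772, 1.174, -0.433] p [0.6754, 0.0522, 0.0412] yaw -10.0 z [0.114, 0.634, -0.765] w 0.0474 g 12.5 F [1.1, -0.5, 2.3]
clear [0.024 0.079 0.055 0.024] at row [0, 0, 0, 0] q1 end -0.238
[[[0.021,0.0,-0.025],[0.0,-0.001,0.0],0.5],[[0.022,0.0,-0.026],[0.001,0.0,0.0],0.5],[[0.021,0.0,-0.026],[0.0,-0.001,0.0],0.5],[[0.022,0.0,-0.025],[0.001,0.0,0.0],0.5],[[0.021,0.0,-0.026],[0.0,-0.001,0.0],0.5],[[0.066,-0.011,-0.082],[0.0,0.0,0.0],0.5],[[0.066,-0.011,-0.082],[0.0,0.0,0.0],0.5],[[0.067,-0.011,-0.082],[0.0,0.0,0.0],0.5],[[0.066,-0.011,-0.082],[0.0,0.0,0.0],0.5],[[0.067,-0.011,-0.082],[0.0,0.0,0.0],0.5],[[0.066,-0.01,-0.082],[0.0,0.0,0.0],0.5]]
```

Request:
{"name": "apply_moves", "arguments": {"plan": [[[0.021,0,-0.025],[0,0,0],0.5],[[0.021,0,-0.025],[0,0,0],0.5],[[0.021,0,-0.025],[0,0,0],0.5],[[0.021,0,-0.025],[0,0,0],0.5],[[0.021,0,-0.025],[0,0,0],0.5],[[0.066,-0.011,-0.082],[0,0,0],0.5],[[0.066,-0.011,-0.082],[0,0,0],0.5],[[0.066,-0.011,-0.082],[0,0,0],0.5],[[0.066,-0.011,-0.082],[0,0,0],0.5],[[0.066,-0.011,-0.082],[0,0,0],0.5],[[0.066,-0.011,-0.082],[0,0,0],0.5],[[0,0,0],[0,0,0],0.5]]}}

```text
time_s: 34.8
ee_pos: [0.6552, 0.0517, 0.2846]
tool_rot: [0.719, 0.605, 0.265, -0.217]
ft_force: [-0.3, -0.7, -0.2]
width: 0.0472
grasp_force: 12.7
```

Run:
```python
from pl import *
s=env.read_state();G=s['ee_pos']-.005*R.from_quat(s['tool_rot']).apply([0,0,1]); print('exp',G.round(4))
from scipy.optimize import least_squares
p,d,c=shot('scene'); w=world(d,c,*np.meshgrid(np.arange(560),np.arange(420))); h=cv2.cvtColor(p,cv2.COLOR_RGB2HSV)
k=(d>0)&(h[...,0]>45)&(h[...,0]<80)&(h[...,1]>120)&(np.linalg.norm(w-G,axis=-1)<.05); P=w[k]; print(len(P)); 
if len(P)>15: print(least_squares(lambda x:np.linalg.norm(P-x,axis=1)-.024,G,loss='soft_l1',f_scale=.002).x.round(4))
C=np.array([.5731,.2593]); D=drop((.503,.2756),.125)
for y in(115,120,125,130,140):
  for tl in(35,40):
    Q=rot(y,tl);t=np.array([*C,.046])+.005*Q.apply([0,0,1]); print(y,tl,clear(t,Q,D,.055).round(3),wrist(t,Q).round(2))
Q=rot(128,38);t=np.array([*C,.046])+.005*Q.apply([0,0,1])
go([dict(p=(.60,.14,.33),yaw=50,tilt=40),dict(p=t+[-.03,0,.15],yaw=128,tilt=38),dict(p=t+[0,0,.05],yaw=128,tilt=38)],.5,step=.035,astep=7)
```

```text
exp [0.6546 0.0485 0.2884]
136
[0.6561 0.0468 0.2866]
115 35 [0.032 0.045 0.035 0.063] [-0.03  1.86 -1.63]
115 40 [0.023 0.033 0.026 0.058] [-0.04  1.97 -1.63]
120 35 [0.038 0.044 0.039 0.063] [-0.08  1.85 -1.7 ]
120 40 [0.029 0.032 0.029 0.06 ] [-0.09  1.96 -1.7 ]
125 35 [0.044 0.044 0.039 0.062] [-0.12  1.84 -1.77]
125 40 [0.035 0.032 0.03  0.061] [-0.13  1.95 -1.77]
130 35 [0.05  0.045 0.039 0.062] [-0.16  1.83 -1.83]
130 40 [0.041 0.033 0.029 0.06 ] [-0.18  1.94 -1.84]
140 35 [0.063 0.05  0.035 0.062] [-0.24  1.78 -1.97]
140 40 [0.054 0.038 0.025 0.056] [-0.27  1.89 -1.97]
t 34.9 q [-0.239, 0.488, 1.246, 0.702, 1.484, -0.158] p [0.6549, 0.0517, 0.2816] yaw -10.0 z [0.115, 0.634, -0.765] w 0.0475 g 12.7 F [0.1, -1.1, -0.4]
clear [0.038 0.085 0.064 0.045] at row [14, 23, 23, 23] q1 end 0.426
[[[0.034,-0.026,0.005],[0.096,0.0,-0.113],0.5],[[0.036,-0.022,0.006],[0.096,0.0,-0.113],0.5],[[0.037,-0.018,0.008],[0.096,0.0,-0.113],0.5],[[0.039,-0.014,0.009],[0.096,0.0,-0.113],0.5],[[0.04,-0.01,0.01],[0.096,0.0,-0.113],0.5],[[0.041,-0.006,0.011],[0.096,0.0,-0.113],0.5],[[0.041,-0.001,0.011],[0.095,0.0,-0.113],0.5],[[0.041,0.003,0.011],[0.096,0.0,-0.113],0.5],[[0.04,0.007,0.011],[0.095,0.0,-0.114],0.5],[[0.001,0.014,0.051],[0.091,-0.003,-0.112],0.5],[[0.0,0.018,0.05],[0.091,-0.003,-0.112],0.5],[[-0.002,0.022,0.048],[0.091,-0.003,-0.112],0.5]]
[[[-0.004,0.025,0.047],[0.091,-0.003,-0.112],0.5],[[-0.006,0.027,0.045],[0.091,-0.003,-0.112],0.5],[[-0.008,0.03,0.043],[0.091,-0.003,-0.112],0.5],[[-0.011,0.032,0.041],[0.091,-0.003,-0.112],0.5],[[-0.014,0.034,0.038],[0.091,-0.003,-0.112],0.5],[[-0.017,0.035,0.036],[0.091,-0.003,-0.113],0.5],[[-0.02,0.036,0.033],[0.091,-0.004,-0.112],0.5],[[-0.023,0.036,0.031],[0.091,-0.003,-0.113],0.5],[[-0.026,0.037,0.028],[0.09,-0.004,-0.112],0.5],[[-0.089,-0.021,0.071],[0.0,0.0,0.0],0.5],[[-0.089,-0.021,0.071],[0.0,0.0,0.0],0.5],[[-0.089,-0.02,0.072],[0.0,0.0,0.0],0.5]]
```

The green bulb is held as expected. I carry it to the yellow tray.

Request:
{"name": "apply_moves", "arguments": {"plan": [[[0.034,-0.026,0.005],[0.096,0,-0.113],0.5],[[0.036,-0.022,0.006],[0.096,0,-0.113],0.5],[[0.037,-0.018,0.008],[0.096,0,-0.113],0.5],[[0.039,-0.014,0.009],[0.096,0,-0.113],0.5],[[0.04,-0.01,0.01],[0.096,0,-0.113],0.5],[[0.041,-0.006,0.011],[0.096,0,-0.113],0.5],[[0.041,-0.001,0.011],[0.096,0,-0.113],0.5],[[0.041,0.003,0.011],[0.096,0,-0.113],0.5],[[0.04,0.007,0.011],[0.096,0,-0.113],0.5],[[0,0.014,0.051],[0.091,-0.003,-0.112],0.5],[[0,0.018,0.05],[0.091,-0.003,-0.112],0.5],[[-0.002,0.022,0.048],[0.091,-0.003,-0.112],0.5]]}}

```text
time_s: 36.05
ee_pos: [0.5848, 0.1695, 0.2913]
tool_rot: [0.165, 0.925, 0.061, -0.336]
ft_force: [-0.2, -0.3, 0.6]
width: 0.0469
grasp_force: 12.6
```

Request:
{"name": "apply_moves", "arguments": {"plan": [[[-0.004,0.025,0.047],[0.091,-0.003,-0.112],0.5],[[-0.006,0.027,0.045],[0.091,-0.003,-0.112],0.5],[[-0.008,0.03,0.043],[0.091,-0.003,-0.112],0.5],[[-0.011,0.032,0.041],[0.091,-0.003,-0.112],0.5],[[-0.014,0.034,0.038],[0.091,-0.003,-0.112],0.5],[[-0.017,0.035,0.036],[0.091,-0.003,-0.112],0.5],[[-0.02,0.036,0.033],[0.091,-0.003,-0.112],0.5],[[-0.023,0.036,0.031],[0.091,-0.003,-0.112],0.5],[[-0.026,0.037,0.028],[0.091,-0.003,-0.112],0.5],[[0,0,0],[0,0,0],0.5],[[0,0,0],[0,0,0],0.5]]}}

```text
time_s: 37.15
ee_pos: [0.5398, 0.2574, 0.1891]
tool_rot: [-0.307, 0.893, -0.106, -0.312]
ft_force: [0.1, -0.3, 0.3]
width: 0.0472
grasp_force: 12.7
```

Run:
```python
from pl import *
C=np.array([.5731,.2593]);Q=rot(128,38.5);t=np.array([*C,.046])+.005*Q.apply([0,0,1])
go([dict(p=t+[0,0,.05],yaw=128,tilt=38.5),dict(p=t+[0,0,.012],yaw=128,tilt=38.5,step=.012)],.5,step=.035,astep=7,ex=(.503,.2756),r=.125)
```

```text
t 37.1 q [0.442, 0.856, 0.858, -0.153, 2.082, -1.82] p [0.5398, 0.2574, 0.1891] yaw 127.9 z [-0.492, -0.38, -0.783] w 0.0472 g 12.7 F [0.1, -0.3, 0.3]
clear [0.044 0.047 0.04  0.063] at row [6, 6, 6, 6] q1 end 0.426
[[[-0.088,-0.021,0.068],[0.001,0.001,0.0],0.5],[[-0.088,-0.021,0.067],[0.001,0.0,0.0],0.5],[[-0.089,-0.022,0.068],[0.002,0.001,0.0],0.5],[[-0.02,0.0,0.025],[0.0,0.0,0.0],0.5],[[-0.02,0.0,0.025],[0.0,0.0,0.0],0.5],[[-0.019,0.0,0.024],[0.0,0.0,0.0],0.5],[[-0.02,0.0,0.025],[0.0,0.0,0.0],0.5]]
```

Request:
{"name": "apply_moves", "arguments": {"plan": [[[-0.088,-0.021,0.068],[0,0,0],0.5],[[-0.088,-0.021,0.068],[0,0,0],0.5],[[-0.088,-0.021,0.068],[0,0,0],0.5],[[0,0,0],[0,0,0],0.5],[[0,0,0],[0,0,0],0.5]]}}

```text
time_s: 37.65
ee_pos: [0.5709, 0.2567, 0.0933]
tool_rot: [-0.306, 0.893, -0.106, -0.311]
ft_force: [-0.1, -0.4, 0.0]
width: 0.047
grasp_force: 12.7
```

Run:
```python
from pl import *
from scipy.optimize import least_squares
s=env.read_state();G=s['ee_pos']-.005*R.from_quat(s['tool_rot']).apply([0,0,1]); print('exp',G.round(4))
for n in('scene','top'):
    p,d,c=shot(n); w=world(d,c,*np.meshgrid(np.arange(560),np.arange(420))); h=cv2.cvtColor(p,cv2.COLOR_RGB2HSV)
    k=(d>0)&(h[...,0]>45)&(h[...,0]<80)&(h[...,1]>100)&(np.linalg.norm(w-G,axis=-1)<.05); P=w[k]; print(n,len(P)); 
    if len(P)>15: print(least_squares(lambda x:np.linalg.norm(P-x,axis=1)-.024,G,loss='soft_l1',f_scale=.002).x.round(4))
    if n=='scene':
        k=(d>0)&(w[...,2]<G[2]-.024)&(w[...,2]>G[2]-.04)&(np.hypot(w[...,0]-G[0],w[...,1]-G[1])<.03); print(' cap',k.sum(),w[k].mean(0).round(4) if k.any() else '')
C=np.array([.5731,.2593]);Q=rot(128,38.5);t=np.array([*C,.046])+.005*Q.apply([0,0,1])
go([dict(p=t+[0,0,.010],yaw=128,tilt=38.5,step=.012),dict(p=t,yaw=128,tilt=38.5,step=.005)],.5,step=.035,astep=7,ex=(.503,.2756),r=.125)
```

```text
exp [0.5733 0.2586 0.0972]
scene 35
[0.575  0.2547 0.0982]
 cap 0 
top 210
[0.5734 0.2594 0.0985]
t 37.8 q [0.425, 1.01, 0.799, -0.157, 1.981, -1.822] p [0.5712, 0.2574, 0.095] yaw 127.9 z [-0.488, -0.379, -0.786] w 0.0472 g 12.7 F [-0.7, -0.8, -0.5]
clear [0.041 0.036 0.032 0.06 ] at row [6, 6, 6, 6] q1 end 0.427
[[[-0.022,0.0,0.028],[0.001,0.002,0.0],0.5],[[-0.022,0.0,0.028],[0.001,0.002,0.0],0.5],[[-0.022,0.001,0.029],[0.0,0.002,-0.001],0.5],[[-0.021,0.0,0.028],[0.001,0.001,0.0],0.5],[[-0.007,0.0,0.009],[0.0,0.0,0.0],0.5],[[-0.007,0.0,0.009],[0.0,0.0,0.0],0.5],[[-0.007,0.0,0.008],[0.0,0.0,0.0],0.5]]
```

The globe is on target at (.5734,.2594), against the pocket at (.5731,.2593). I lower it.

Request:
{"name": "apply_moves", "arguments": {"plan": [[[-0.022,0,0.028],[0,0,0],0.5],[[-0.022,0,0.028],[0,0,0],0.5],[[-0.022,0,0.028],[0,0,0],0.5],[[-0.02,0,0.026],[0,0,0],0.5],[[-0.007,0,0.008],[0,0,0],0.5],[[-0.005,0,0.006],[0,0,0],0.5],[[0,0,0],[0,0,0],0.5],[[0,0,0],[0,0,0],0.5]]}}

```text
time_s: 38.55
ee_pos: [0.5707, 0.2576, 0.0455]
tool_rot: [-0.307, 0.893, -0.106, -0.311]
ft_force: [-0.9, -0.2, 0.6]
width: 0.0475
grasp_force: 12.7
```

Run:
```python
from pl import *
C=np.array([.5731,.2593]);Q=rot(128,38.5);t=np.array([*C,.045])+.005*Q.apply([0,0,1]);print(t)
go([dict(p=t,yaw=128,tilt=38.5,step=.003)],.5,ex=(.503,.2756),r=.125)
```

```text
[0.57064726 0.25738371 0.04108696]
t 38.5 q [0.426, 1.064, 0.817, -0.153, 1.912, -1.811] p [0.5707, 0.2576, 0.0455] yaw 128.0 z [-0.49, -0.38, -0.785] w 0.0475 g 12.7 F [-0.9, -0.2, 0.6]
clear [0.041 0.035 0.032 0.06 ] at row [1, 1, 1, 1] q1 end 0.427
[[[-0.004,0.0,0.006],[0.001,0.002,0.0],0.5],[[-0.005,0.0,0.006],[0.001,0.002,0.001],0.5]]
```

Request:
{"name": "apply_moves", "arguments": {"plan": [[[-0.004,0,0.005],[0,0,0],0.5],[[-0.004,0,0.005],[0,0,0],0.5],[[0,0,0],[0,0,0],0.5],[[0,0,0],[0,0,0],0.5]]}}

```text
time_s: 38.95
ee_pos: [0.5705, 0.2576, 0.0418]
tool_rot: [-0.307, 0.893, -0.106, -0.311]
ft_force: [-2.5, 0.4, 4.6]
width: 0.0474
grasp_force: 12.7
```

Seated (4.6 N contact). I release gently, back off along the fingers, then go up.

Request:
{"name": "apply_moves", "arguments": {"plan": [[[0.001,0,-0.001],[0,0,0],0.48],[[0,0,0],[0,0,0],0.46],[[0,0,0],[0,0,0],0.4],[[0,0,0],[0,0,0],0.32],[[0,0,0],[0,0,0],0.32],[[0,0,-0.05],[0,0,0],0.32],[[0,0,-0.1],[0,0,0],0.3],[[0.03,0,-0.1],[0,0,0],0.3],[[0.07,0,-0.09],[0,0,0],0.3],[[0.08,0,-0.1],[0,0,0],0.3],[[0.08,0,-0.1],[0,0,0],0.3],[[0,0,0],[0,0,0],0.3]]}}

```text
time_s: 40.15
ee_pos: [0.6025, 0.2817, 0.2231]
tool_rot: [-0.308, 0.895, -0.106, -0.307]
ft_force: [-0.4, 0.4, 0.8]
width: 0.0661
grasp_force: 0.0
```

Run:
```python
from pl import *
go([dict(p=(.55,.33,.42),yaw=100,tilt=10),dict(p=(.35,.45,.40),yaw=66,tilt=0)],.3,step=.045)
```

```text
t 40.1 q [0.437, 1.073, 0.391, -0.188, 2.316, -1.878] p [0.6025, 0.2817, 0.2231] yaw 128.0 z [-0.483, -0.377, -0.79] w 0.0661 g 0.0 F [-0.4, 0.4, 0.8]
clear [0.068 0.158 0.126 0.173] at row [0, 0, 0, 0] q1 end 0.845
[[[0.087,0.047,-0.099],[-0.051,-0.121,0.115],0.3],[[0.081,0.043,-0.105],[-0.051,-0.121,0.115],0.3],[[0.074,0.041,-0.111],[-0.051,-0.121,0.114],0.3],[[0.068,0.039,-0.116],[-0.051,-0.121,0.115],0.3],[[0.059,0.038,-0.12],[-0.051,-0.122,0.114],0.3],[[0.094,0.085,0.028],[-0.011,-0.036,0.126],0.3],[[0.103,0.075,0.026],[-0.011,-0.036,0.126],0.3],[[0.111,0.064,0.023],[-0.011,-0.036,0.125],0.3],[[0.117,0.053,0.021],[-0.011,-0.036,0.126],0.3],[[0.122,0.04,0.017],[-0.011,-0.036,0.125],0.3],[[0.126,0.028,0.015],[-0.011,-0.036,0.126],0.3]]
```

Request:
{"name": "apply_moves", "arguments": {"plan": [[[0.087,0.047,-0.099],[-0.051,-0.121,0.115],0.3],[[0.081,0.043,-0.105],[-0.051,-0.121,0.115],0.3],[[0.074,0.041,-0.111],[-0.051,-0.121,0.115],0.3],[[0.068,0.039,-0.116],[-0.051,-0.121,0.115],0.3],[[0.059,0.038,-0.12],[-0.051,-0.121,0.115],0.3],[[0.094,0.085,0.028],[-0.011,-0.036,0.126],0.3],[[0.103,0.075,0.026],[-0.011,-0.036,0.126],0.3],[[0.111,0.064,0.023],[-0.011,-0.036,0.126],0.3],[[0.117,0.053,0.021],[-0.011,-0.036,0.126],0.3],[[0.122,0.04,0.017],[-0.011,-0.036,0.126],0.3],[[0.126,0.028,0.015],[-0.011,-0.036,0.126],0.3],[[0,0,0],[0,0,0],0.3]]}}

```text
time_s: 41.35
ee_pos: [0.3473, 0.4525, 0.3955]
tool_rot: [0.209, 0.978, -0.003, -0.003]
ft_force: [-0.1, -0.4, -0.0]
width: 0.0657
grasp_force: 0.0
```

Run:
```python
from pl import *
show(); p,d,c=shot('top'); cv2.imwrite('pics/final.png',cv2.resize(p[160:330,130:450],None,fx=2.5,fy=2.5,interpolation=cv2.INTER_CUBIC)[...,::-1])
```

```text
t 41.4 q [0.85, 0.294, 1.117, 0.003, 1.739, -0.298] p [0.3473, 0.4525, 0.3955] yaw 65.8 z [-0.008, -0.004, -1.0] w 0.0657 g 0.0 F [-0.1, -0.4, -0.0]
```

View pics/final.png

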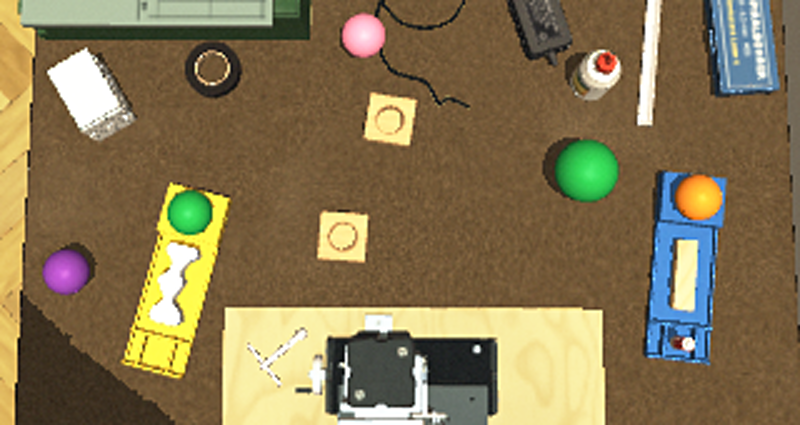

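The final view shows everything placed:
- **Yellow tray:** green bulb (190,212) and foam (175,285).
- **Blue tray:** amber bulb (698,197), block (685,275) and battery upright (685,343).
- **Bystanders:** glue bottle and tape unmoved.

I hand the job in.

```bash
python3 -c "
from h import *
print(env.hand_in())"
```

```text
the job is handed in; nothing more can be done
None
```

I made up both lamp kits in the order asked and handed the job in at about 41 s. The one doubt is joint 6: it read -2.551 at one point against its -2.55 limit, so the range rule may have been touched, and the hand-in gave no verdict.

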